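# Fit the dripper ring and lock the brew stand's collar at its mark

### The job

Set up the pour-over stand: take the dripper ring off the mug and drop its bent-down peg fully home through the eye of the stand's sliding collar. Then take the clamp lever by its upright knob, raise the collar by it until the collar's top is level with the lower edge of the dark band on the post, and, holding it there, swing the lever fully shut. Finish still gripping the lever's knob, without letting go, and do not knock over or shove the mug, the decanter, the milk pitcher, the white jar or the amber bottle.

Things in the scene. Friction and masses are not known exactly. Their poses are not given: they have to be found in the camera images.
- ring_grip (a point): middle of the square bar (10 x 10 mm, 75 mm long, along its own y; z up) of the loose dripper ring, 120 g, the best place to grip it. A round peg points down at the bar's end, its axis 32 mm from here towards own -y; the ring plate's centre (ring_center) is 77 mm towards +y. At the start the ring plate lies level on the mug's rim with bar and peg overhanging outside.
- ring_center (a point): centre of the dripper's steel ring plate (outer diameter 100 mm, inner 72 mm, 7 mm thick), halfway up
- ring_peg_tip (a point): centre of the lower end of the dripper ring's peg (8 mm diameter, 45 mm long below the shoulder, chamfered foot); 68 mm below the bar's middle line
- ring_shoulder (a point): point on the peg's axis at the underside of the neck (14 mm thick, 18 mm high, between peg and bar): the shoulder that comes to rest on top of the eye, 45 mm above the peg's tip, 23 mm below the bar's middle line
- mug: white porcelain mug, loose, 88 mm across the rim, 95 mm high, with a handle on its own +y side (the dripper bar overhangs its -y side); origin at the centre of its underside
- eye_top (a point): centre of the upper mouth of the eye on the stand's sliding collar: a vertical through hole 10.5 mm wide in a 30 x 30 x 30 mm lug, 75 mm from the post's axis. Axes are the stand's: z up, y from the post towards the eye. The dripper ring hangs well with its own y along this y, pointing away from the post. 80 mm above the counter when the collar is down.
- collar_top (a point): centre of the sliding collar's top face, on the axis of the post (14 mm diameter, top 239 mm above the counter). The collar (about 0.4 kg with lever, 32 mm across, 30 mm high) slides up and down and cannot turn; with the lever open it runs freely and drops to its low stop (top face at 80 mm) when let go. It can rise 125 mm.
- mark (a point): point on the post's axis at the lower edge of the dark band (8 mm high) round the post; the height mark, 30 to 105 mm above the top of the lowered collar. The band does not obstruct the collar.
- lever_knob (a point): centre of the upright round knob (18 mm diameter) at the end of the clamp lever; the knob stands free from 22 mm below to 13 mm above this point. The lever sits on the sliding collar and rises with it; its blade (12 mm wide) runs from the pin to the knob's foot.
- lever_pin (a point): point on the lever's vertical hinge axis, at the height of lever_knob; knob and pin are 100 mm apart. The pin is on the collar, 22 mm from the post axis on the side away from the eye.
- lever (a joint): clamp lever angle about its upright pin, rad: 0 = fully shut at its stop (pointing along the stand's own -x), 1.4 = fully open (pointing away from the eye). It shuts clockwise seen from above. It starts at 1.05 to 1.4 and turns easily down to about 0.8, where its cam begins to press a brake shoe on the post; from there it takes up to about 10 N at the knob, and it stays shut.
- decanter: bystander: empty glass decanter, 116 mm wide, 155 mm high, loose; origin at the centre of its underside
- pitcher: bystander: small stainless milk pitcher, 78 mm wide, 85 mm high, loose; origin at the centre of its underside
- canister: bystander: white jar with a wooden cap, 90 mm wide, 130 mm high, loose; origin at the centre of its underside
- syrup: bystander: amber bottle, 60 mm wide, 200 mm high, loose; origin at the centre of its underside
Things that resemble listed ones, but are neither listed nor needed, are in the scene too. Leave any purple look-alike of the mug alone. Leave any red look-alike of the part that bears ring_grip alone.

How it is judged:
By the outcome, as a careful person would: the job done as asked, in the order asked, and still so for the second after the job is handed in, while the arm keeps its last pose, push and grip.
It also fails if it takes over 67 s, if anything falls off the work surface, if the arm or the gripper's body presses on something with over 40 N, if the wrist force passes 120 N, or if a joint passes its speed limit or range.

### The arm

A 7-joint arm with a two-finger parallel gripper is mounted at the origin on the work surface. World frame = base frame: x ahead of the robot, y to its left, z up, the work surface at z = 0. Lengths are in m, angles in degrees, forces in N, time in s.
With the tool pointing down it reaches from about 0.425 to 0.875 m from the base axis. Payload 4.7 kg.
Tool frame: the origin (TCP) lies between the finger pads; the fingertips stand 25 mm ahead of it and the grasp point (between the pads) lies 6 mm ahead of it (env.tip_reach is the distance from the TCP to the fingertips, in m); z points along the fingers, y is the direction in which the jaws open and shut (so a half turn about z gives the same grasp; the last joint's range is limited). The gripper opens to 87 mm and grips with 3 to 60 N. Pads are 19 mm wide; open, the fingers measure 117 mm over their backs; the gripper's body (75 mm by 190 mm) begins 51 mm behind the grasp point.
Start: joints at [-72.531, 18.392, -4.016, 83.108, 1.295, 78.541, -3.26], TCP at [0.186, 0.623, 0.248] pointing down, gripper open.
Joint ranges: [-163.93, 163.93], [-17.29, 119.83], [-79.2, 71.16], [3.27, 140.29], [-89.18, 269.18], [5.43, 117.66], [-154.24, 154.24]. Speed limits (degrees/s): [147.25, 147.25, 180, 180, 180, 180, 180].

### API

Orientations are given as [roll, pitch, yaw] about the fixed x, y, z axes, in that order (R = Rz(yaw) Ry(pitch) Rx(roll)).
In Python, from cell import env, viewer, job gives the robot as it stands.
- The arm moves only by the tool move_arm, never from a script. Its argument "steps" is a list of rows, each a list of 7 numbers: the finger opening in cm, from 0 to 8.7, then the shift along the tool's x, y, z in cm, then the turn, a rotation vector about the tool's x, y, z in rad. In form: [[fingers, tx, ty, tz, wx, wy, wz], ...]. A call has 1 to 5 rows; each row shifts and turns the commanded pose from where the row before left it, along the tool's axes as they then stand; what a row does not reach is not made up. A row lasts 1/12 s, in which the tool goes at most 41.7 mm and 7.16 degrees, less where a joint would pass 70% of its speed; a pose out of reach is approached as far as the arm can. A call is refused whole if a number of a shift passes 4.17 or a number of a turn 0.125, either way. A call with a gripper value outside its range is refused whole. The fingers move at their own pace and stop on an object; "force" is the grip in N (left out, the last holds). Time passes only in rows, so rows that do not move let the fingers close. It gives the time, the measured TCP pose, the force and the opening at its end, in the units of the state.
- env.get_obs(): the state, without advancing time (a new reading comes with each control period).
- viewer.read_camera(name): name is "scene" or "side" or "wrist"; returns a dict with "img" (480x640x3 uint8, red, green, blue), "vfov" (degrees; the focal length in pixels is half the picture's height over the tangent of half this angle, whatever the lens; pixels are square), "cx", "cy" (the principal point, pixels), "extrinsics" (4x4, takes a point from world to camera coordinates); the wrist camera has in their place "mount" (4x4, takes a point from camera to tool coordinates, whose origin is the TCP and whose axes are the flange's). Camera axes: x right, y down, z forward; pixel columns grow to the right and rows downward; lengths in m; the calibration is good to about 2 mm. A picture is of the moment at which its call begins: read the wrist's pose just before it. There is no depth.
- job.sign_off(): hands the job in, once; it reports no verdict.
The state is a dict: "time_s": time; "qpos": joint angles; "joint_velocities": joint speeds; "effort": joint torques, N m; "tool_pos": TCP position; "tool_rot": TCP orientation; "force": force on the tool from outside, world axes, zero at the start; "wrist_torque": the same for the moment, N m; "grip_width": finger opening in m.
Only numpy, scipy, OpenCV 4.12 (cv2) and the standard library are available. Lean on these libraries where they do the work, as an engineer would, in place of code of your own. Each camera call takes 0.05 s, during which the arm holds its last target.

## Working session

There is one attempt and no reset: what is moved stays moved. The work goes in short steps, Python scripts to look and compute and a tool call to move; the robot and the scene stay as the last step left them, time stands still between calls to the robot, and variables do not carry over. Pictures are saved under pics/ and viewed, and the job is handed in when it is done.

Besides the shell and the picture viewer there is one more tool, called after "Call:" in YAML: its name, and indented under it one key for each argument. move_arm: Moves the arm, as the interface text tells. Its arguments: {"type":"object","properties":{"steps":{"type":"array"},"force":{"type":"number"}},"required":["steps"]}

```bash
ls; mkdir -p pics; python3 - <<'E'
from cell import env, viewer, job
import cv2
print(env.get_obs())
for n in("scene","side","wrist"):
    c=viewer.read_camera(n); cv2.imwrite(f"pics/{n}0.png",c["img"][:,:,::-1])
    print(n,{k:v for k,v in c.items() if k!="img"})
E
```

```text
pics
{'time_s': 0.0, 'qpos': array([-72.53215195,  18.43714495,  -4.01580285,  83.17415164,
         1.29568394,  78.54235989,  -3.2594851 ]), 'joint_velocities': array([ 0.04601875, -0.06759437, -0.02260498,  0.01548249,  0.01493437,
        0.04309527, -0.01690838]), 'effort': array([ 5.57667056e-05, -4.91279769e+01, -4.03597355e-01, -3.12526274e+01,
       -6.39089313e-02,  4.35140985e-02,  1.64522830e-04]), 'tool_pos': array([0.18625116, 0.62221186, 0.2464898 ]), 'tool_rot': array([-1.79891627e+02,  6.42270329e-03,  1.63342800e+02]), 'force': array([ 0.00586613, -1.00303848,  1.24513499]), 'wrist_torque': array([-0.0047599 , -0.01365447,  0.00079472]), 'grip_width': 0.08717635171474775}
scene {'vfov': 42.28877242815187, 'cx': 312.5100522553157, 'cy': 235.64868668018661, 'extrinsics': array([[ 0.52765123,  0.84943258, -0.00696195, -0.31556272],
       [ 0.69335968, -0.43540764, -0.57417118, -0.28735642],
       [-0.49075099,  0.298135  , -0.81870568,  1.86360505],
       [ 0.        ,  0.        ,  0.        ,  1.        ]])}
side {'vfov': 45.185707175092425, 'cx': 320.51520077225115, 'cy': 231.27997033137746, 'extrinsics': array([[ 0.71078998, -0.70314202, -0.01920702, -0.31810753],
       [-0.48041762, -0.46533601, -0.74341194,  0.36587458],
       [ 0.51378645,  0.53763715, -0.66855799,  1.43684124],
       [ 0.        ,  0.        ,  0.        ,  1.        ]])}
wrist {'vfov': 60.199327629477715, 'cx': 326.58827111289236, 'cy': 234.49481093742423, 'mount': array([[ 9.51818337e-04, -9.64299035e-01, -2.64814019e-01,
         7.24419774e-02],
       [ 9.99999266e-01,  1.11642322e-03, -4.71078532e-04,
         4.20403185e-05],
       [ 7.49905095e-04, -2.64813377e-01,  9.64299390e-01,
        -1.38137508e-01],
       [ 0.00000000e+00,  0.00000000e+00,  0.00000000e+00,
         1.00000000e+00]])}
```

View pics/scene0.png

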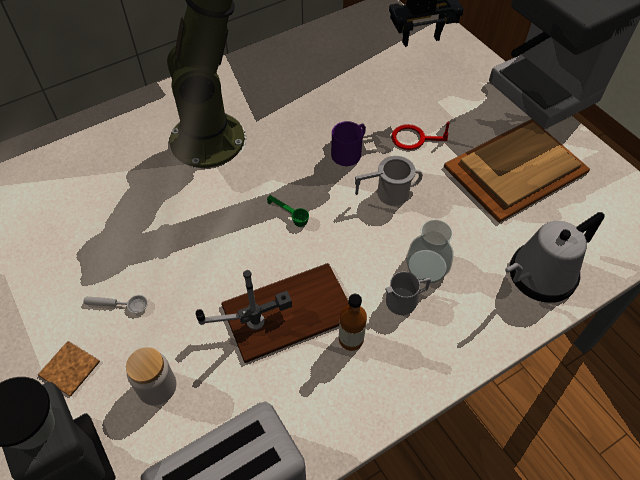

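View pics/side0.png

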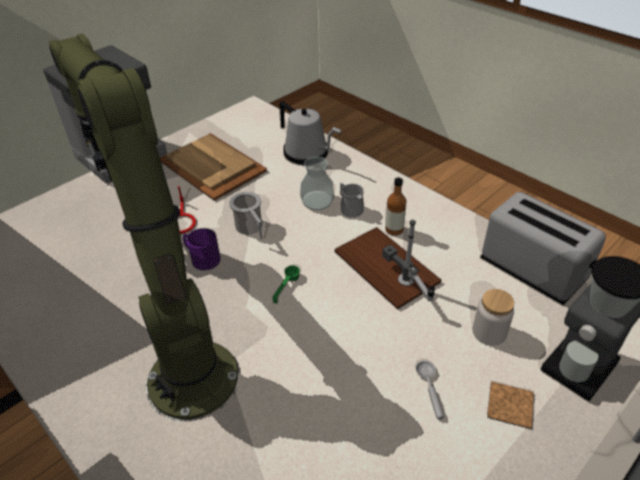

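View pics/wrist0.png

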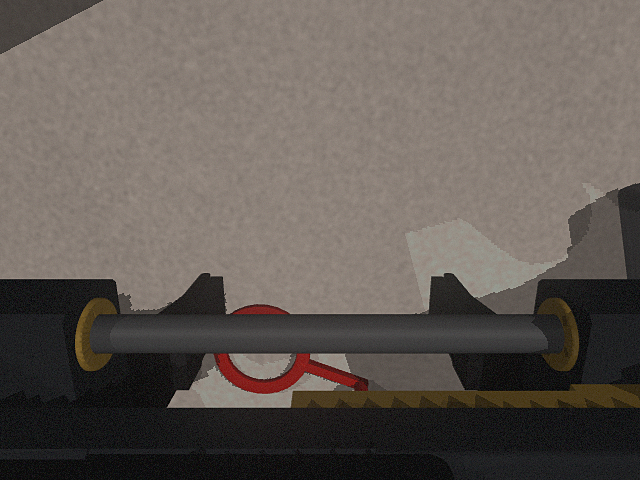

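```bash
cat > h.py <<'E'
from cell import env, viewer, job
import cv2, numpy as np
from scipy.spatial.transform import Rotation as R
def cam(n):
    o=env.get_obs(); c=viewer.read_camera(n)
    f=240/np.tan(np.radians(c["vfov"]/2)); K=np.array([[f,0,c["cx"]],[0,f,c["cy"]],[0,0,1]])
    if n=="wrist":
        T=np.eye(4);T[:3,:3]=R.from_euler('xyz',o["tool_rot"],degrees=True).as_matrix();T[:3,3]=o["tool_pos"]
        E=np.linalg.inv(T@c["mount"])
    else: E=c["extrinsics"]
    return c["img"],K,E
def save(n,tag):
    img,K,E=cam(n); cv2.imwrite(f"pics/{tag}.png",img[:,:,::-1]); np.savez(f"pics/{tag}.npz",K=K,E=E); return img
def crop(tag,x,y,w,h,s):
    i=cv2.imread(f"pics/{tag}.png")[y:y+h,x:x+w]; return cv2.resize(i,None,fx=s,fy=s,interpolation=cv2.INTER_CUBIC)
def P(tag):
    d=np.load(f"pics/{tag}.npz"); return d["K"]@d["E"][:3]
def tri(*obs):  # (tag,u,v)
    A=[]
    for t,u,v in obs:
        p=P(t);A+=[u*p[2]-p[0],v*p[2]-p[1]]
    X=np.linalg.svd(np.array(A))[2][-1];X=X[:3]/X[3]
    r=[np.round(proj(t,X)-[u,v],1).tolist() for t,u,v in obs]
    return X,r
def proj(t,X):
    q=P(t)@np.append(X,1);return q[:2]/q[2]
def onz(t,u,v,z):
    p=P(t);A=np.array([u*p[2]-p[0],v*p[2]-p[1]]);
    return np.append(np.linalg.solve(A[:,:2],-A[:,3]-A[:,2]*z),z)
def tool(): 
    o=env.get_obs();T=np.eye(4);T[:3,:3]=R.from_euler('xyz',o["tool_rot"],degrees=True).as_matrix();T[:3,3]=o["tool_pos"];return T,o
E
python3 - <<'E'
from h import *
for n in("scene","side"): save(n,n+"1")
a=np.hstack([crop("scene1",340,110,130,100,3),crop("side1",170,170,130,100,3)])
b=np.hstack([crop("scene1",190,260,130,100,3),crop("side1",345,205,130,100,3)])
cv2.imwrite("pics/cr1.png",np.vstack([a,b]))
E
```

```text
(no output)
```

View pics/cr1.png

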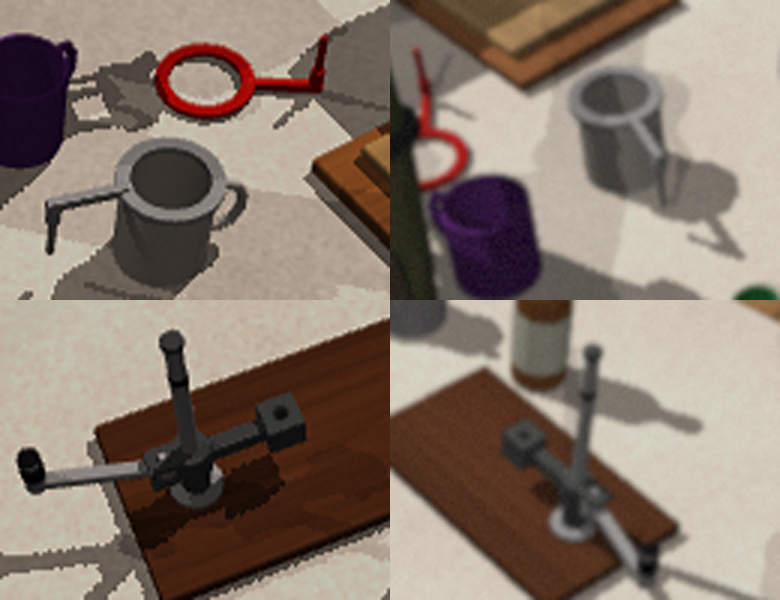

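```bash
python3 - <<'E'
from h import *
S=lambda x,y:("scene1",340+x/3,110+y/3)
D=lambda x,y:("side1",170+(x-390)/3,170+y/3)
S2=lambda x,y:("scene1",190+x/3,260+(y-300)/3)
D2=lambda x,y:("side1",345+(x-390)/3,205+(y-300)/3)
for n,a,b in [("ringc",S(170,178),D(615,97)),("barend",S(50,205),D(655,157)),("tip",S(51,252),D(665,205)),
 ("eye",S2(281,412),D2(524,440)),("knob",S2(30,466),D2(648,560)),("posttop",S2(172,337),D2(592,350)),("band",S2(178,386),D2(588,398))]:
    X,r=tri(a,b); print(n,X.round(4),np.hypot(*X[:2]).round(3),r)
# rough bystanders
for n,u,v,z in[("mugfoot",395,195,0),("pitcher",404,304,0),("decanter",430,270,0.02),("canister",155,395,0),("syrup",352,342,0)]:
    print(n,onz("scene1",u,v,z).round(3))
E
```

```text
ringc [0.4621 0.349  0.0987] 0.579 [[-0.4, 0.7], [-0.6, -0.6]]
barend [0.4295 0.2433 0.0983] 0.494 [[-0.0, 0.0], [-0.0, -0.0]]
tip [0.4333 0.2443 0.0325] 0.497 [[-0.5, 0.7], [-0.7, -0.6]]
eye [ 0.6264 -0.0995  0.0735] 0.634 [[-0.8, 1.0], [-1.0, -0.7]]
knob [ 0.5725 -0.2879  0.0896] 0.641 [[-0.3, 0.3], [-0.4, -0.2]]
posttop [ 0.6164 -0.1734  0.2375] 0.64 [[-0.5, 0.6], [-0.7, -0.4]]
band [ 0.6197 -0.1751  0.1782] 0.644 [[0.0, -0.0], [0.0, 0.0]]
mugfoot [0.471 0.351 0.   ]
pitcher [0.762 0.165 0.   ]
decanter [0.726 0.271 0.02 ]
canister [ 0.651 -0.454  0.   ]
syrup [ 0.779 -0.002  0.   ]
```

```bash
cat >> h.py <<'E'
def plan(pos,yaw,g,step=0.036,ang=0.11,n=None,rp=(180,0)):
    T,o=tool(); Rt=R.from_euler('xyz',[rp[0],rp[1],yaw],degrees=True).as_matrix()
    rv=R.from_matrix(T[:3,:3].T@Rt).as_rotvec(); d=np.asarray(pos)-T[:3,3]
    N=n or int(max(1,np.ceil(np.linalg.norm(d)/step),np.ceil(np.linalg.norm(rv)/ang)))
    c=T[:3,:3].copy()
    print("N",N,"d",d.round(4),"rv",rv.round(3),"t",round(o["time_s"],2))
    for i in range(N):
        s=c.T@d/N*100; print([g]+[round(x,2) for x in s]+[round(x,3) for x in rv/N],end=",")
        if i%5==4: print()
        c=c@R.from_rotvec(rv/N).as_matrix()
    print()
def st():
    o=env.get_obs();print("t",round(o["time_s"],2),o["tool_pos"].round(4),o["tool_rot"].round(2),"F",o["force"].round(1),"M",o["wrist_torque"].round(2),"w",round(o["grip_width"],4),"q",o["qpos"].round(0))
E
python3 -c "
from h import *
plan([0.425,0.212,0.2],74,6)"
```

```text
N 15 d [ 0.2387 -0.4105 -0.0471] rv [-1.000e-03  1.000e-03  1.559e+00] t 0.25
[6, np.float64(-2.31), np.float64(-2.17), np.float64(0.32), np.float64(-0.0), np.float64(0.0), np.float64(0.104)],[6, np.float64(-2.52), np.float64(-1.91), np.float64(0.32), np.float64(-0.0), np.float64(0.0), np.float64(0.104)],[6, np.float64(-2.71), np.float64(-1.64), np.float64(0.32), np.float64(-0.0), np.float64(0.0), np.float64(0.104)],[6, np.float64(-2.86), np.float64(-1.35), np.float64(0.32), np.float64(-0.0), np.float64(0.0), np.float64(0.104)],[6, np.float64(-2.99), np.float64(-1.05), np.float64(0.31), np.float64(-0.0), np.float64(0.0), np.float64(0.104)],
[6, np.float64(-3.08), np.float64(-0.73), np.float64(0.31), np.float64(-0.0), np.float64(0.0), np.float64(0.104)],[6, np.float64(-3.14), np.float64(-0.41), np.float64(0.31), np.float64(-0.0), np.float64(0.0), np.float64(0.104)],[6, np.float64(-3.16), np.float64(-0.08), np.float64(0.31), np.float64(-0.0), np.float64(0.0), np.float64(0.104)],[6, np.float64(-3.16), np.float64(0.25), np.float64(0.31), np.float64(-0.0), np.float64(0.0), np.float64(0.104)],[6, np.float64(-3.11), np.float64(0.57), np.float64(0.31), np.float64(-0.0), np.float64(0.0), np.float64(0.104)],
[6, np.float64(-3.04), np.float64(0.89), np.float64(0.31), np.float64(-0.0), np.float64(0.0), np.float64(0.104)],[6, np.float64(-2.93), np.float64(1.2), np.float64(0.31), np.float64(-0.0), np.float64(0.0), np.float64(0.104)],[6, np.float64(-2.79), np.float64(1.5), np.float64(0.31), np.float64(-0.0), np.float64(0.0), np.float64(0.104)],[6, np.float64(-2.62), np.float64(1.78), np.float64(0.31), np.float64(-0.0), np.float64(0.0), np.float64(0.104)],[6, np.float64(-2.42), np.float64(2.04), np.float64(0.31), np.float64(-0.0), np.float64(0.0), np.float64(0.104)],
```

Call:
move_arm:
  steps:
    - [6,-2.3,-2.2,0.3,0,0,0.104]
    - [6,-2.5,-1.9,0.3,0,0,0.104]
    - [6,-2.7,-1.65,0.3,0,0,0.104]
    - [6,-2.9,-1.35,0.3,0,0,0.104]
    - [6,-3.0,-1.05,0.3,0,0,0.104]

```text
time_s: 0.67
tool_pos: [0.2665, 0.484, 0.2324]
tool_rot: [180.0, -0.0, 133.3]
force: [1.0, 0.1, 0.3]
grip_width: 0.0637
```

Call:
move_arm:
  steps:
    - [6,-3.1,-0.75,0.3,0,0,0.104]
    - [6,-3.15,-0.4,0.3,0,0,0.104]
    - [6,-3.15,-0.1,0.3,0,0,0.104]
    - [6,-3.15,0.25,0.3,0,0,0.104]
    - [6,-3.1,0.55,0.3,0,0,0.104]

```text
time_s: 1.08
tool_pos: [0.3457, 0.3469, 0.2175]
tool_rot: [180.0, -0.0, 103.5]
force: [0.2, 0.1, 0.3]
grip_width: 0.0601
```

Call:
move_arm:
  steps:
    - [6,-3.0,0.9,0.3,0,0,0.104]
    - [6,-2.9,1.2,0.3,0,0,0.104]
    - [6,-2.8,1.5,0.3,0,0,0.104]
    - [6,-2.6,1.8,0.3,0,0,0.104]
    - [6,-2.4,2.05,0.3,0,0,0.104]

```text
time_s: 1.5
tool_pos: [0.4253, 0.2109, 0.2026]
tool_rot: [180.0, -0.0, 73.7]
force: [0.5, -0.0, 0.2]
grip_width: 0.0602
```

```bash
sed -i 's/round(x,2) for/float(round(x,2)) for/;s/round(x,3) for/float(round(x,3)) for/' h.py; python3 -c "
from h import *
st(); save('wrist','w1'); st()
plan([0.425,0.212,0.2],74,6)"
```

```text
t 1.5 [0.4253 0.2109 0.2026] [ 1.7999e+02 -4.0000e-02  7.3670e+01] F [ 0.5 -0.   0.2] M [-0.13  0.06 -0.03] w 0.0602 q [-49.  -2.  20. 111.   1.  71. -46.]
t 1.55 [0.4287 0.204  0.2022] [1.7984e+02 1.5000e-01 7.2890e+01] F [ 3.1 -5.3 -1.1] M [-0.47 -0.09 -0.07] w 0.0596 q [-49.  -2.  20. 111.   1.  71. -47.]
N 1 d [-0.0037  0.008  -0.0022] rv [ 0.003  0.003 -0.019] t 1.55
[6, 0.65, -0.59, 0.22, 0.003, 0.003, -0.019],
```

View pics/w1.png

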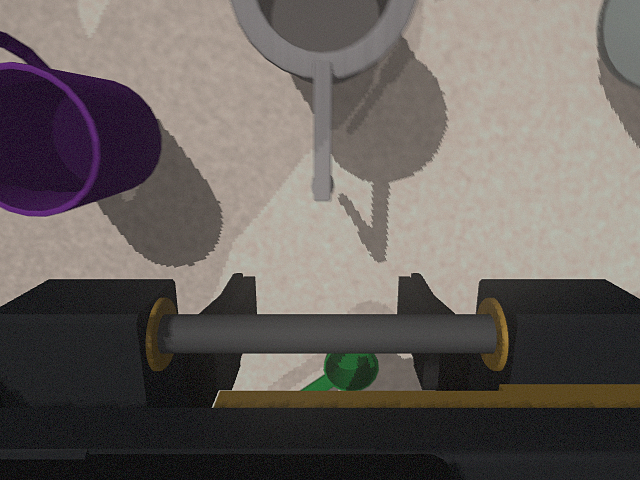

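```bash
python3 -c "
from h import *
save('wrist','w2'); st(); save('wrist','w2');st()
cv2.imwrite('pics/cr2.png',crop('w2',230,0,200,200,3))"
```

```text
t 1.6 [0.4272 0.2068 0.2024] [1.7992e+02 8.0000e-02 7.3320e+01] F [-0.3 -0.2  0. ] M [-0.1   0.09 -0.02] w 0.06 q [-49.  -2.  20. 111.   1.  71. -46.]
t 1.65 [0.4258 0.2098 0.2025] [180.     0.    73.65] F [ 0.7  1.4 -0.5] M [-0.07  0.1   0.02] w 0.0602 q [-49.  -2.  20. 111.   1.  71. -46.]
```

View pics/cr2.png

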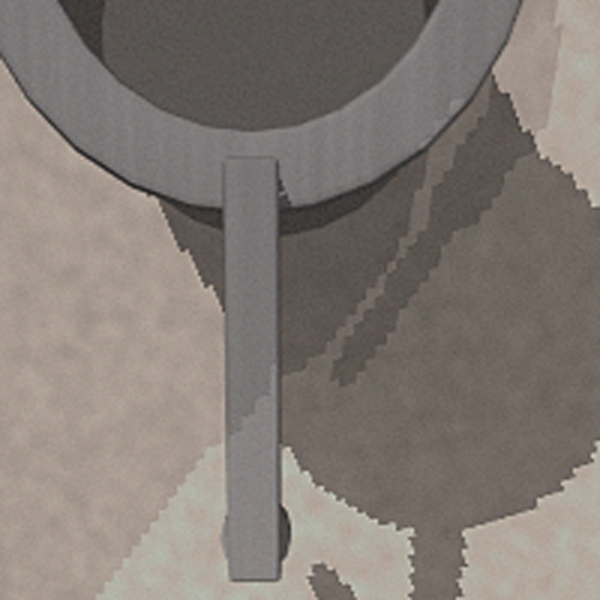

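Call:
move_arm:
  steps:
    - [6,0,0,0,0,0,0]
    - [6,0,0,0,0,0,0]

```text
time_s: 1.82
tool_pos: [0.4241, 0.2136, 0.2026]
tool_rot: [-180.0, -0.0, 74.1]
force: [-0.1, 0.4, -0.7]
grip_width: 0.06
```

```bash
python3 -c "
from h import *
st();save('wrist','w3');st()
cv2.imwrite('pics/cr3.png',crop('w3',230,0,200,200,3))"
```

```text
t 1.82 [0.4241 0.2136 0.2026] [-1.7998e+02 -2.0000e-02  7.4100e+01] F [-0.1  0.4 -0.7] M [-0.14  0.14 -0.01] w 0.06 q [-50.  -2.  19. 111.   1.  71. -46.]
t 1.87 [0.4241 0.2137 0.2026] [-1.7999e+02 -2.0000e-02  7.4130e+01] F [-0.3  0.9 -0.4] M [-0.12  0.05 -0.02] w 0.0596 q [-50.  -2.  19. 111.   1.  71. -46.]
```

View pics/cr3.png

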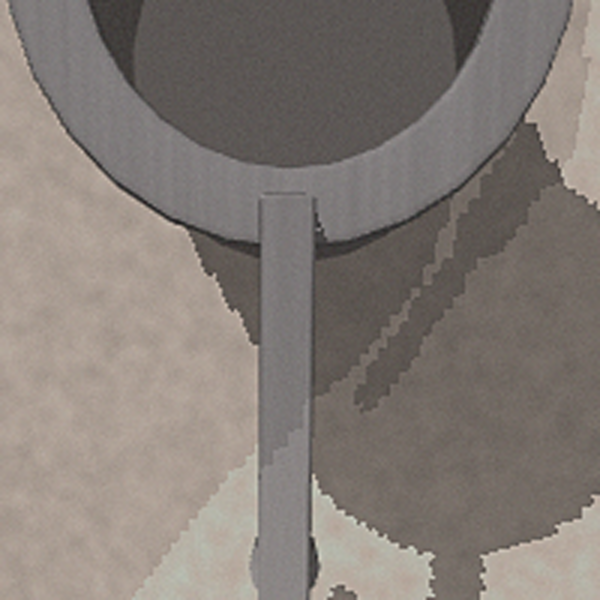

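```bash
python3 -c "
from h import *
cv2.imwrite('pics/cr3b.png',crop('w3',280,40,100,190,4))
for z in(.0985,.1035):
  a=onz('w3',325.7,64.3,z);b=onz('w3',325.1,204.5,z);print(a,b,np.linalg.norm(a-b),np.degrees(np.arctan2(*(a-b)[1::-1])),(a+b)/2)"
```

```text
[0.45138385 0.31176142 0.0985    ] [0.42977491 0.2370993  0.0985    ] 0.07772630470733044 73.8583350733592 [0.44057938 0.27443036 0.0985    ]
[0.45121863 0.31116493 0.1035    ] [0.43005564 0.23804365 0.1035    ] 0.07612222715947384 73.85833507335916 [0.44063714 0.27460429 0.1035    ]
```

View pics/cr3b.png

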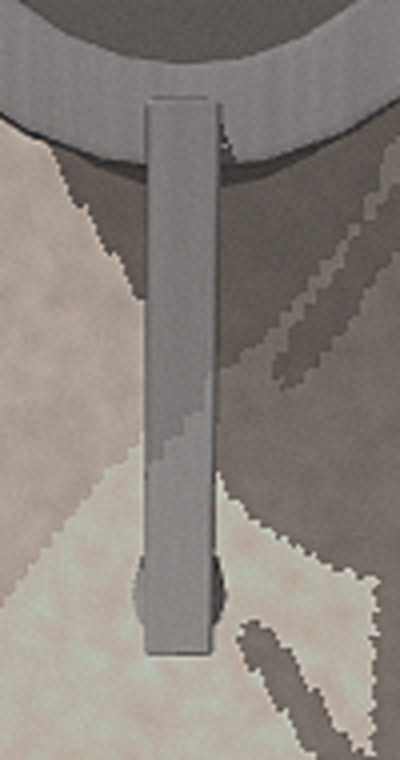

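```bash
python3 -c "
from h import *
plan([0.4406,0.2747,0.2026],73.9,5)
plan([0.4406,0.2747,0.1045],73.9,5,n=5)"
```

```text
N 2 d [ 0.0165  0.061  -0.    ] rv [-0.    -0.     0.004] t 1.87
[5, 3.16, -0.04, 0.0, -0.0, -0.0, 0.002],[5, 3.16, -0.05, 0.0, -0.0, -0.0, 0.002],
N 5 d [ 0.0165  0.061  -0.0981] rv [-0.    -0.     0.004] t 1.87
[5, 1.26, -0.02, 1.96, -0.0, -0.0, 0.001],[5, 1.26, -0.02, 1.96, -0.0, -0.0, 0.001],[5, 1.26, -0.02, 1.96, -0.0, -0.0, 0.001],[5, 1.26, -0.02, 1.96, -0.0, -0.0, 0.001],[5, 1.26, -0.02, 1.96, -0.0, -0.0, 0.001],
```

Call:
move_arm:
  steps:
    - [5,2.6,-0.05,0,0,0,0.004]
    - [5,2.6,-0.05,0.5,0,0,0]
    - [5,1.1,0,1.5,0,0,0]
    - [5,0,0,2.5,0,0,0]
    - [5,0,0,2.5,0,0,0]

```text
time_s: 2.28
tool_pos: [0.4411, 0.276, 0.1323]
tool_rot: [179.9, -0.1, 74.0]
force: [0.2, 0.0, -0.5]
grip_width: 0.0501
```

Call:
move_arm:
  steps:
    - [5,0,0,1.5,0,0,0]
    - [5,0,0,1.0,0,0,0]
    - [5,0,0,0.3,0,0,0]
    - [5,0,0,0,0,0,0]
    - [5,0,0,0,0,0,0]

```text
time_s: 2.7
tool_pos: [0.4418, 0.2739, 0.1055]
tool_rot: [180.0, -0.1, 73.8]
force: [-0.3, 0.7, 0.1]
grip_width: 0.0496
```

```bash
python3 -c "
from h import *
st();save('wrist','w4');st()
plan([0.4406,0.2747,0.1045],73.9,5,n=1)
i=np.hstack([cv2.imread('pics/w4.png')]);cv2.imwrite('pics/v4.png',i)"
```

```text
t 2.7 [0.4418 0.2739 0.1055] [ 1.7995e+02 -8.0000e-02  7.3770e+01] F [-0.3  0.7  0.1] M [-0.06  0.04 -0.02] w 0.0496 q [-51.   9.  18. 112.  -3.  59. -48.]
t 2.75 [0.442  0.2739 0.1058] [ 1.7993e+02 -1.1000e-01  7.3760e+01] F [ 0.1 -0.3  0.6] M [-0.08  0.04  0.  ] w 0.0504 q [-51.   9.  18. 112.  -3.  59. -48.]
N 1 d [-0.0014  0.0008 -0.0013] rv [ 0.001 -0.002 -0.003] t 2.75
[5, 0.03, -0.16, 0.13, 0.001, -0.002, -0.003],
```

View pics/w4.png

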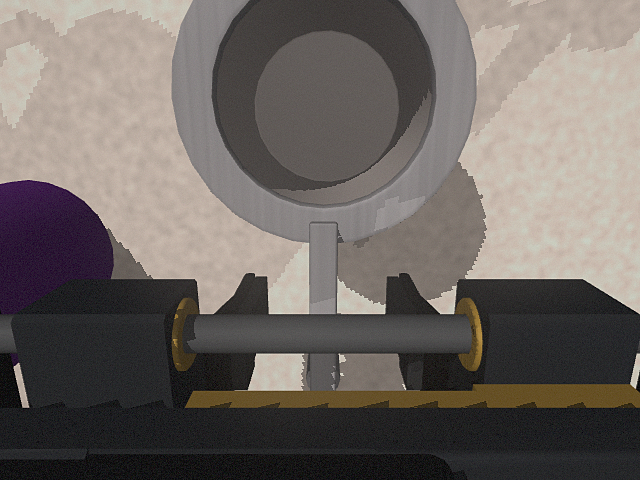

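Call:
move_arm:
  steps:
    - [4,0,-0.1,0.1,0,0,0]
    - [2,0,0,0,0,0,0]
    - [0.5,0,0,0,0,0,0]
    - [0.5,0,0,0,0,0,0]
    - [0.5,0,0,0,0,0,0]
  force: 45

```text
time_s: 3.17
tool_pos: [0.4405, 0.2735, 0.1038]
tool_rot: [180.0, -0.0, 73.7]
force: [0.3, -0.1, 1.2]
grip_width: 0.0244
```

Call:
move_arm:
  steps:
    - [0.5,0,0,0,0,0,0]
    - [0.5,0,0,0,0,0,0]

```text
time_s: 3.33
tool_pos: [0.4404, 0.2735, 0.1036]
tool_rot: [180.0, -0.0, 73.7]
force: [0.1, 1.0, -0.7]
grip_width: 0.0116
```

Call:
move_arm:
  steps:
    - [0.5,0,0,0,0,0,0]
    - [0.5,0,0,0,0,0,0]
    - [0.5,0,0,0,0,0,0]

```text
time_s: 3.58
tool_pos: [0.4404, 0.2734, 0.1036]
tool_rot: [180.0, -0.0, 73.7]
force: [0.4, 0.4, 0.1]
grip_width: 0.0094
```

Call:
move_arm:
  steps:
    - [0.5,0,0,-0.4,0,0,0]
    - [0.5,0,0,-1,0,0,0]
    - [0.5,0,0,-2,0,0,0]
    - [0.5,0,0,-3,0,0,0]
    - [0.5,0,0,-3,0,0,0]

```text
time_s: 4.0
tool_pos: [0.4397, 0.2729, 0.1986]
tool_rot: [-179.9, 0.1, 73.7]
force: [0.4, 1.5, -0.2]
grip_width: 0.0092
```

```bash
python3 -c "
from h import *
st();save('scene','s5');save('wrist','w5');st()
cv2.imwrite('pics/cr5.png',np.hstack([crop('s5',330,60,130,160,3),cv2.resize(cv2.imread('pics/w5.png'),None,fx=.62,fy=1)]))"
```

```text
t 4.0 [0.4397 0.2729 0.1986] [-1.7995e+02  9.0000e-02  7.3730e+01] F [ 0.4  1.5 -0.2] M [-0.12  0.03 -0.02] w 0.0092 q [-52.   4.  18. 106.  -1.  70. -50.]
t 4.1 [0.4432 0.2752 0.2037] [179.67  -0.5   73.72] F [ 0.9  0.7 -1.1] M [-0.15  0.   -0.1 ] w 0.009 q [-52.   4.  18. 106.  -1.  70. -50.]
```

View pics/cr5.png

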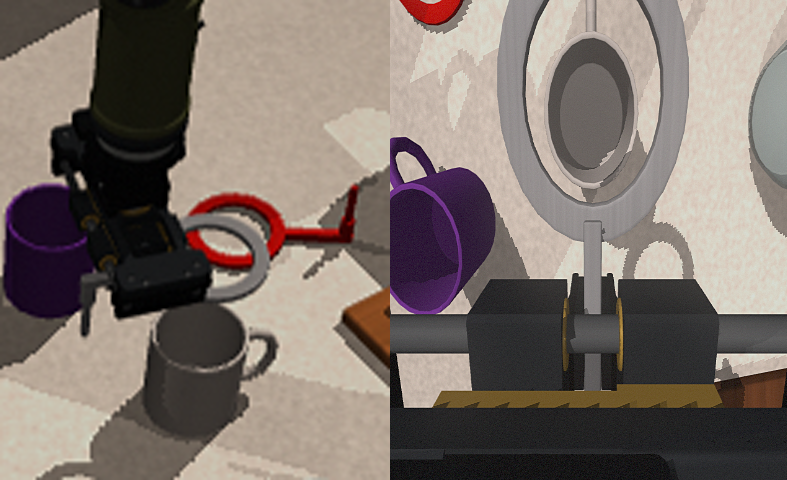

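```bash
python3 -c "
from h import *
plan([0.617,-0.177,0.335],83,0.5)"
```

```text
N 14 d [ 0.1738 -0.4522  0.1313] rv [ 0.006 -0.008 -0.162] t 4.1
[0.5, -2.74, 2.1, -0.95, 0.0, -0.001, -0.012],[0.5, -2.77, 2.07, -0.95, 0.0, -0.001, -0.012],[0.5, -2.79, 2.04, -0.95, 0.0, -0.001, -0.012],[0.5, -2.82, 2.0, -0.95, 0.0, -0.001, -0.012],[0.5, -2.84, 1.97, -0.95, 0.0, -0.001, -0.012],
[0.5, -2.86, 1.94, -0.95, 0.0, -0.001, -0.012],[0.5, -2.89, 1.9, -0.95, 0.0, -0.001, -0.012],[0.5, -2.91, 1.87, -0.94, 0.0, -0.001, -0.012],[0.5, -2.93, 1.84, -0.94, 0.0, -0.001, -0.012],[0.5, -2.95, 1.8, -0.94, 0.0, -0.001, -0.012],
[0.5, -2.97, 1.77, -0.94, 0.0, -0.001, -0.012],[0.5, -2.99, 1.73, -0.94, 0.0, -0.001, -0.012],[0.5, -3.02, 1.7, -0.94, 0.0, -0.001, -0.012],[0.5, -3.04, 1.66, -0.94, 0.0, -0.001, -0.012],
```

Call:
move_arm:
  steps:
    - [0.5,-1.7,1.3,-1.8,0,0,-0.012]
    - [0.5,-2.75,2.1,-1.8,0,0,-0.012]
    - [0.5,-2.75,2.05,-1.8,0,0,-0.012]
    - [0.5,-2.8,2.0,-1.8,0,0,-0.012]
    - [0.5,-2.85,2.0,-1.5,0,0,-0.012]

```text
time_s: 4.52
tool_pos: [0.4992, 0.1236, 0.286]
tool_rot: [180.0, -0.1, 77.2]
force: [1.6, 0.2, -1.8]
grip_width: 0.0091
```

Call:
move_arm:
  steps:
    - [0.5,-2.85,1.95,-1.2,0,0,-0.012]
    - [0.5,-2.9,1.9,-1,0,0,-0.012]
    - [0.5,-2.9,1.85,-0.8,0,0,-0.012]
    - [0.5,-2.95,1.85,-0.7,0,0,-0.012]
    - [0.5,-2.95,1.8,-0.7,0,0,-0.012]

```text
time_s: 4.93
tool_pos: [0.5618, -0.0378, 0.3292]
tool_rot: [180.0, -0.0, 80.7]
force: [0.4, -0.3, -2.1]
grip_width: 0.0093
```

```bash
python3 -c "
from h import *
st();plan([0.617,-0.177,0.335],83,0.5)"
```

```text
t 4.93 [ 0.5618 -0.0378  0.3292] [ 1.7998e+02 -3.0000e-02  8.0660e+01] F [ 0.4 -0.3 -2.1] M [-0.26  0.06  0.05] w 0.0093 q [-32.   6.  36.  90.  -4.  85.  -5.]
N 5 d [ 0.0552 -0.1392  0.0058] rv [ 0.    -0.    -0.041] t 4.93
[0.5, -2.57, 1.54, -0.12, 0.0, -0.0, -0.008],[0.5, -2.58, 1.52, -0.12, 0.0, -0.0, -0.008],[0.5, -2.59, 1.5, -0.12, 0.0, -0.0, -0.008],[0.5, -2.61, 1.48, -0.12, 0.0, -0.0, -0.008],[0.5, -2.62, 1.46, -0.12, 0.0, -0.0, -0.008],
```

Call:
move_arm:
  steps:
    - [0.5,-2.6,1.55,-0.1,0,0,-0.01]
    - [0.5,-2.6,1.5,-0.1,0,0,-0.01]
    - [0.5,-2.4,1.5,-0.1,0,0,-0.01]
    - [0.5,-2.0,1.2,-0.1,0,0,-0.01]
    - [0.5,-1.7,0.9,0,0,0,0]

```text
time_s: 5.35
tool_pos: [0.6112, -0.1598, 0.3325]
tool_rot: [-180.0, 0.1, 82.8]
force: [-0.3, -0.5, -0.7]
grip_width: 0.0091
```

Call:
move_arm:
  steps:
    - [0.5,0,0,0,0,0,0]
    - [0.5,0,0,0,0,0,0]
    - [0.5,0,0,0,0,0,0]
    - [0.5,0,0,0,0,0,0]

```text
time_s: 5.68
tool_pos: [0.6111, -0.1559, 0.3325]
tool_rot: [-180.0, -0.1, 83.0]
force: [0.9, 1.0, -0.7]
grip_width: 0.0092
```

```bash
python3 -c "
from h import *
st();save('wrist','w6');st()"
```

```text
t 5.68 [ 0.6111 -0.1559  0.3325] [-1.7998e+02 -7.0000e-02  8.3020e+01] F [ 0.9  1.  -0.7] M [-0.14  0.04 -0.04] w 0.0092 q [-20.  17.  41.  80. -11.  87.  13.]
t 5.73 [ 0.6111 -0.156   0.3326] [-1.800e+02 -6.000e-02  8.302e+01] F [ 0.6  0.6 -1.7] M [-0.16  0.06  0.03] w 0.0095 q [-20.  17.  41.  80. -11.  87.  13.]
```

View pics/w6.png

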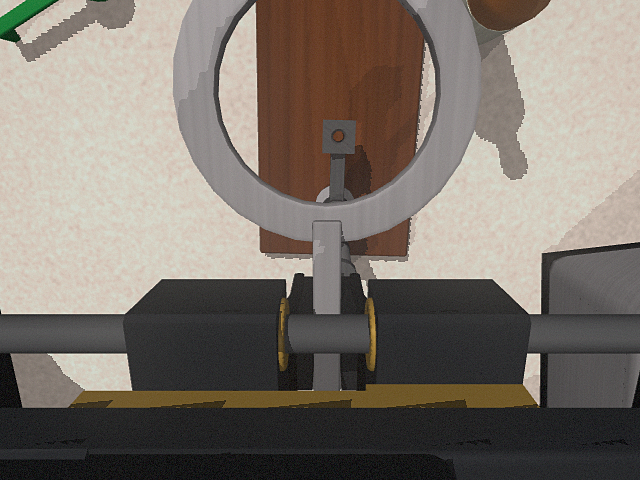

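```bash
python3 -c "
from h import *
cv2.imwrite('pics/cr6.png',crop('w6',290,100,110,170,5)[:850].copy()[:600])"
```

```text
(no output)
```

View pics/cr6.png

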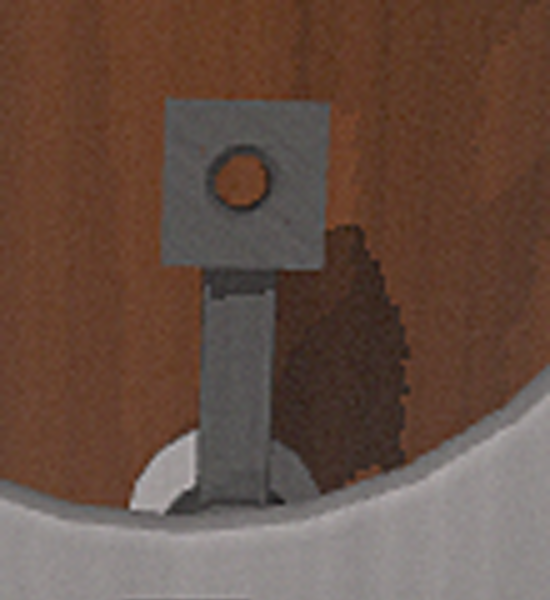

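```bash
python3 -c "
from h import *
i=crop('w6',318,115,42,42,14)
cv2.imwrite('pics/cr6b.png',i)
X=[0.6264,-0.0995,0.08];print(proj('w6',X))
print([onz('w6',290+x/5,100+y/5,.08).round(4).tolist() for x,y in((166,98),(330,103),(323,270),(161,266),(240,179))])
X,r=tri(('w6',338.2,136),('scene1',283.7,297.3),('side1',389.7,251.7));print(X,r)"
```

```text
[335.70384647 137.35324992]
[[0.6169, -0.0825, 0.08], [0.6464, -0.087, 0.08], [0.6421, -0.1166, 0.08], [0.6123, -0.1122, 0.08], [0.6287, -0.0984, 0.08]]
[ 0.62705561 -0.09927234  0.07339683] [[-2.0, 0.8], [-0.6, 1.2], [-0.9, -0.8]]
```

View pics/cr6b.png

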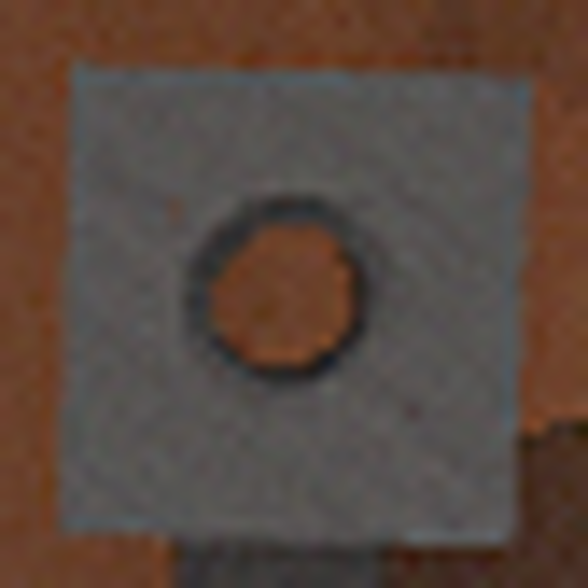

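```bash
python3 -c "
from h import *
cv2.imwrite('pics/cr6c.png',crop('w6',270,190,120,100,6))
T,o=tool();
for u,v in((327.5,221),(327,390)):
  X=onz('w6',u,v,T[2,3]);print((T[:3,:3].T@(X-T[:3,3])*1000).round(1))
"
```

```text
[39.  0.  0.]
[-27.9  -0.1  -0. ]
```

View pics/cr6c.png

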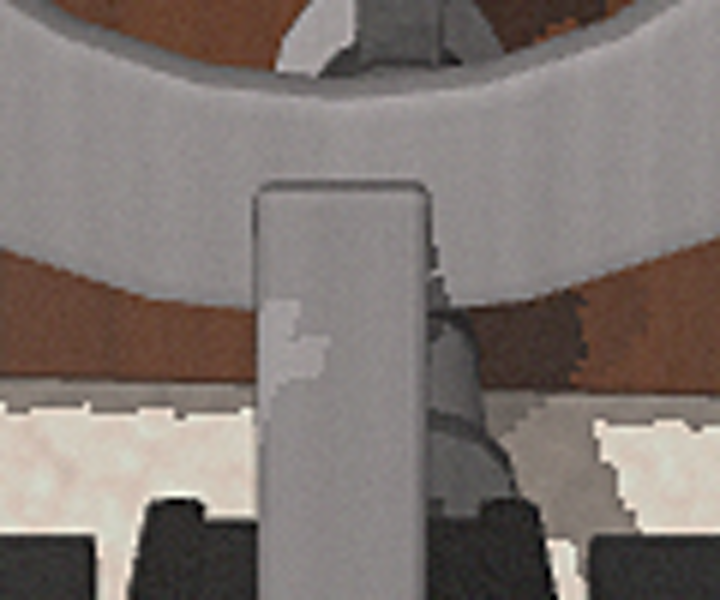

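```bash
python3 -c "
from h import *
plan([0.6339,-0.0688,0.325],81.4,0.5,n=4)"
```

```text
N 4 d [ 0.0228  0.0872 -0.0076] rv [-0.    -0.001  0.028] t 5.73
[0.5, 2.23, 0.3, 0.19, -0.0, -0.0, 0.007],[0.5, 2.23, 0.29, 0.19, -0.0, -0.0, 0.007],[0.5, 2.24, 0.27, 0.19, -0.0, -0.0, 0.007],[0.5, 2.24, 0.25, 0.19, -0.0, -0.0, 0.007],
```

Call:
move_arm:
  steps:
    - [0.5,2.2,0.3,0,0,0,0.007]
    - [0.5,2.2,0.3,0,0,0,0.007]
    - [0.5,2.2,0.3,0.8,0,0,0.007]
    - [0.5,2.3,0.25,2,0,0,0.007]
    - [0.5,0,0,3,0,0,0]

```text
time_s: 6.15
tool_pos: [0.6374, -0.0626, 0.2765]
tool_rot: [179.7, -0.3, 81.9]
force: [1.1, 1.7, -2.9]
grip_width: 0.0091
```

Call:
move_arm:
  steps:
    - [0.5,0,0,3,0,0,0]
    - [0.5,0,0,3,0,0,0]
    - [0.5,0,0,2,0,0,0]
    - [0.5,0,0,1,0,0,0]
    - [0.5,0,0,0,0,0,0]

```text
time_s: 6.57
tool_pos: [0.6329, -0.0695, 0.1822]
tool_rot: [-179.7, 0.0, 81.4]
force: [0.6, -0.3, -1.2]
grip_width: 0.0092
```

Call:
move_arm:
  steps:
    - [0.5,0,0,0,0,0,0]
    - [0.5,0,0,0,0,0,0]

```text
time_s: 6.73
tool_pos: [0.6355, -0.0709, 0.1866]
tool_rot: [179.8, -0.0, 81.3]
force: [0.2, -0.4, -0.8]
grip_width: 0.0089
```

```bash
python3 -c "
from h import *
st();plan([0.6339,-0.0688,0.181],81.4,0.5,n=1)
save('scene','s7');save('side','d7')
cv2.imwrite('pics/cr7.png',np.hstack([crop('s7',230,215,100,110,4),crop('d7',350,180,100,110,4)]))"
```

```text
t 6.73 [ 0.6355 -0.0709  0.1866] [ 1.7982e+02 -3.0000e-02  8.1310e+01] F [ 0.2 -0.4 -0.8] M [-0.17  0.08  0.02] w 0.0089 q [-25.  22.  37.  91. -14.  72.   6.]
N 1 d [-0.0016  0.0021 -0.0056] rv [ 0.003 -0.001 -0.002] t 6.73
[0.5, 0.18, -0.19, 0.56, 0.003, -0.001, -0.002],
```

View pics/cr7.png

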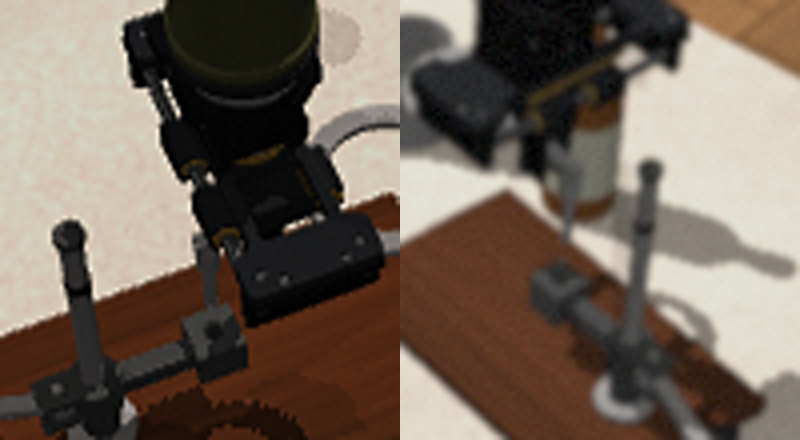

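Call:
move_arm:
  steps:
    - [0.5,0.1,-0.1,0.2,0,0,0]
    - [0.5,0,0,0,0,0,0]
    - [0.5,0,0,0,0,0,0]
    - [0.5,0,0,0,0,0,0]
    - [0.5,0,0,0,0,0,0]

```text
time_s: 7.25
tool_pos: [0.6336, -0.0698, 0.1827]
tool_rot: [180.0, -0.0, 81.3]
force: [-0.2, -0.2, -0.5]
grip_width: 0.0092
```

```bash
python3 -c "
from h import *
st();plan([0.6339,-0.0688,0.181],81.4,0.5,n=1)
save('scene','s8');save('side','d8');st()
cv2.imwrite('pics/cr8.png',np.hstack([crop('s8',265,270,50,55,8),crop('d8',370,215,50,55,8)]))
T,o=tool();p=T@[-.0305,0,.0731,1];print(p,proj('s8',p[:3]),proj('d8',p[:3]))
for z in(.08,):
  e=[.6293,-.099,z];print(proj('s8',e),proj('d8',e))
"
```

```text
t 7.25 [ 0.6336 -0.0698  0.1827] [ 1.7999e+02 -1.0000e-02  8.1290e+01] F [-0.2 -0.2 -0.5] M [-0.16  0.04  0.  ] w 0.0092 q [-25.  22.  37.  91. -14.  72.   5.]
N 1 d [ 0.0003  0.001  -0.0017] rv [ 0.    -0.    -0.002] t 7.25
[0.5, 0.11, 0.01, 0.17, 0.0, -0.0, -0.002],
t 7.35 [ 0.6336 -0.0698  0.1826] [180.    -0.    81.29] F [ 0.2 -0.  -1.9] M [-0.14  0.08  0.02] w 0.0093 q [-25.  22.  37.  91. -14.  72.   5.]
[ 0.6289627  -0.09997802  0.10947663  1.        ] [282.51983465 291.59194024] [390.14484523 241.46822562]
[283.53426868 297.77528593] [389.32675755 248.77109482]
```

View pics/cr8.png

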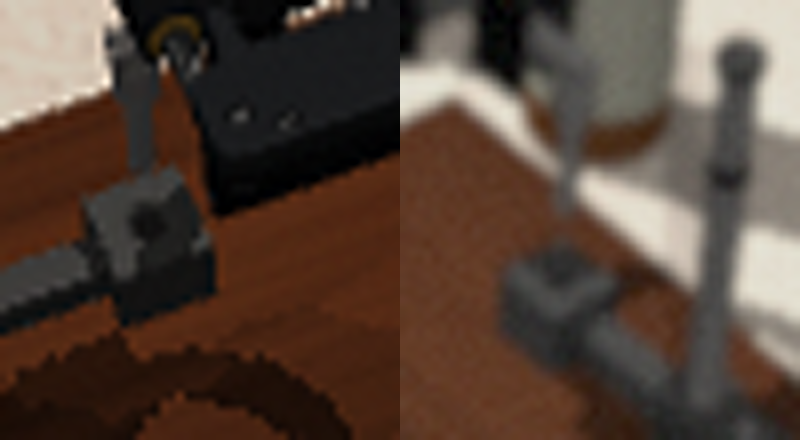

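Call:
move_arm:
  steps:
    - [0.5,0.05,0.07,0.8,0,0,0]
    - [0.5,0,0,1.0,0,0,0]
    - [0.5,0,0,0.5,0,0,0]
    - [0.5,0,0,0,0,0,0]
    - [0.5,0,0,0,0,0,0]

```text
time_s: 7.77
tool_pos: [0.6338, -0.0693, 0.1586]
tool_rot: [-179.9, 0.0, 81.3]
force: [0.7, 0.2, -1.2]
grip_width: 0.0091
```

```bash
python3 -c "
from h import *
st()
save('scene','s9');save('side','d9');st()
cv2.imwrite('pics/cr9.png',np.hstack([crop('s9',265,270,50,55,8),crop('d9',370,215,50,55,8)]))
T,o=tool();p=T@[-.0305,0,.0731,1];print(p)
"
```

```text
t 7.77 [ 0.6338 -0.0693  0.1586] [-1.7991e+02  2.0000e-02  8.1290e+01] F [ 0.7  0.2 -1.2] M [-0.18  0.07  0.05] w 0.0091 q [-25.  23.  37.  93. -14.  69.   6.]
t 7.87 [ 0.6345 -0.0695  0.1596] [179.99   0.    81.29] F [-0.6  0.4  0.2] M [-0.17  0.09  0.02] w 0.0097 q [-25.  23.  37.  92. -14.  69.   6.]
[ 0.62985712 -0.09966092  0.08653633  1.        ]
```

View pics/cr9.png

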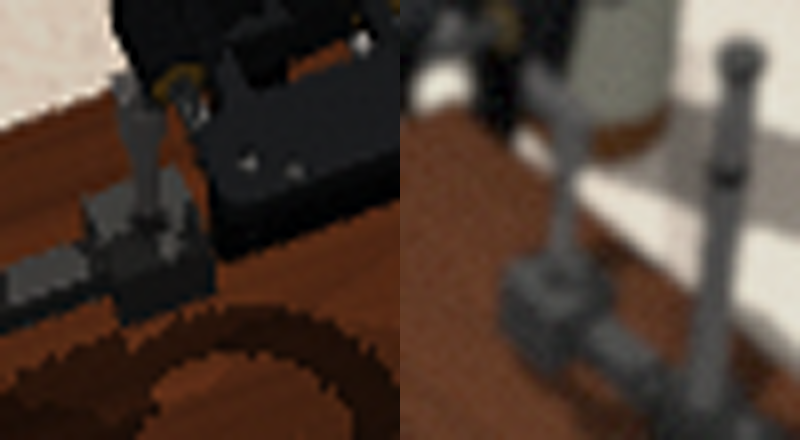

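Call:
move_arm:
  steps:
    - [0.5,0,0,0.4,0,0,0]
    - [0.5,0,0,0.3,0,0,0]
    - [0.5,0,0,0.2,0,0,0]
    - [0.5,0,0,0,0,0,0]
    - [0.5,0,0,0,0,0,0]

```text
time_s: 8.28
tool_pos: [0.6342, -0.0694, 0.1504]
tool_rot: [-180.0, -0.0, 81.3]
force: [0.7, 0.6, -1.1]
grip_width: 0.0091
```

Call:
move_arm:
  steps:
    - [0.5,0,0,0.4,0,0,0]
    - [0.5,0,0,0.4,0,0,0]
    - [0.5,0,0,0.3,0,0,0]
    - [0.5,0,0,0,0,0,0]
    - [0.5,0,0,0,0,0,0]

```text
time_s: 8.7
tool_pos: [0.6341, -0.0694, 0.1392]
tool_rot: [-180.0, 0.0, 81.3]
force: [0.6, 0.0, -1.9]
grip_width: 0.0091
```

Call:
move_arm:
  steps:
    - [0.5,0,0,0.6,0,0,0]
    - [0.5,0,0,0.6,0,0,0]
    - [0.5,0,0,0.5,0,0,0]
    - [0.5,0,0,0.3,0,0,0]
    - [0.5,0,0,0,0,0,0]

```text
time_s: 9.12
tool_pos: [0.6337, -0.0692, 0.1183]
tool_rot: [-179.9, 0.0, 81.3]
force: [0.5, -0.3, -1.3]
grip_width: 0.009
```

```bash
python3 -c "
from h import *
st()
save('scene','s10');save('side','d10');st()
cv2.imwrite('pics/cr10.png',np.hstack([crop('s10',230,230,100,110,4),crop('d10',350,180,100,110,4)]))
"
```

```text
t 9.12 [ 0.6337 -0.0692  0.1183] [-1.799e+02  1.000e-02  8.130e+01] F [ 0.5 -0.3 -1.3] M [-0.2   0.1   0.03] w 0.009 q [-24.  25.  36.  95. -16.  65.   7.]
t 9.22 [ 0.6343 -0.0694  0.1194] [-179.99    0.     81.29] F [ 0.8 -0.4 -0.4] M [-0.18  0.14  0.05] w 0.0091 q [-24.  25.  36.  95. -16.  65.   7.]
```

View pics/cr10.png

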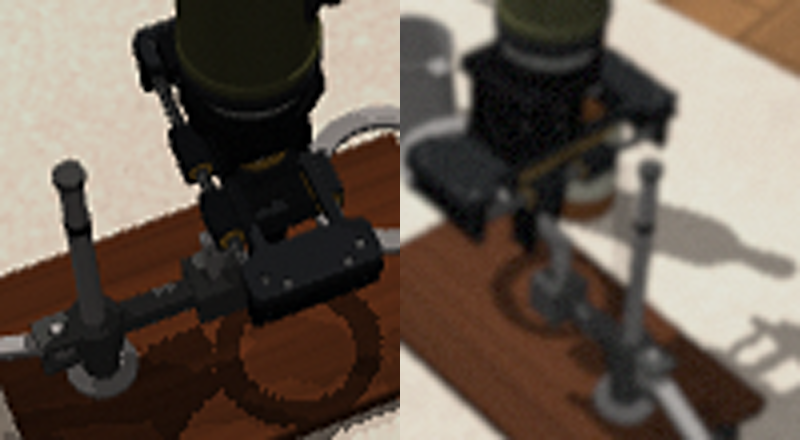

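Inserting well: peg is in the eye, about 11 mm of travel left. Continue until contact.

Call:
move_arm:
  steps:
    - [0.5,0,0,0.4,0,0,0]
    - [0.5,0,0,0.4,0,0,0]
    - [0.5,0,0,0.2,0,0,0]
    - [0.5,0,0,0.1,0,0,0]
    - [0.5,0,0,0,0,0,0]

```text
time_s: 9.63
tool_pos: [0.6342, -0.0693, 0.1082]
tool_rot: [-180.0, -0.0, 81.3]
force: [0.0, 0.1, -1.6]
grip_width: 0.0092
```

Call:
move_arm:
  steps:
    - [0.5,0,0,0.15,0,0,0]
    - [0.5,0,0,0,0,0,0]
    - [0.5,0,0,0,0,0,0]

```text
time_s: 9.88
tool_pos: [0.6344, -0.0694, 0.1071]
tool_rot: [180.0, -0.0, 81.3]
force: [-0.2, -0.7, -1.7]
grip_width: 0.0091
```

Call:
move_arm:
  steps:
    - [0.5,0,0,0.1,0,0,0]
    - [0.5,0,0,0.1,0,0,0]
    - [0.5,0,0,0,0,0,0]
    - [0.5,0,0,0,0,0,0]

```text
time_s: 10.22
tool_pos: [0.6347, -0.0692, 0.106]
tool_rot: [179.9, -0.0, 81.3]
force: [-1.6, 1.4, 4.7]
grip_width: 0.009
```

Call:
move_arm:
  steps:
    - [0.5,0,0,0.1,0,0,0]
    - [0.5,0,0,0,0,0,0]
    - [2,0,0,0,0,0,0]
    - [3,0,0,0,0,0,0]
    - [4,0,0,0,0,0,0]

```text
time_s: 10.63
tool_pos: [0.6342, -0.0695, 0.1037]
tool_rot: [-180.0, 0.0, 81.3]
force: [0.3, -0.1, -0.4]
grip_width: 0.0218
```

Call:
move_arm:
  steps:
    - [5,0,0,0,0,0,0]
    - [5,0,0,0,0,0,0]
    - [5,0,0,-0.8,0,0,0]
    - [5,0,0,-2,0,0,0]
    - [5,0,0,-3,0,0,0]

```text
time_s: 11.05
tool_pos: [0.6324, -0.0691, 0.1603]
tool_rot: [-179.7, 0.1, 81.3]
force: [-0.6, 0.7, 1.2]
grip_width: 0.0481
```

```bash
python3 -c "
from h import *
st()
save('scene','s11');save('side','d11');save('wrist','w11');st()
cv2.imwrite('pics/cr11.png',np.hstack([crop('s11',190,230,133,150,3),crop('d11',345,200,133,150,3)]))
"
```

```text
t 11.05 [ 0.6324 -0.0691  0.1603] [-1.7969e+02  6.0000e-02  8.1290e+01] F [-0.6  0.7  1.2] M [-0.11  0.01  0.01] w 0.0481 q [-25.  23.  37.  92. -14.  70.   6.]
t 11.2 [ 0.6362 -0.07    0.1654] [ 1.7967e+02 -5.0000e-02  8.1280e+01] F [-0.6  1.4 -0.1] M [-0.14  0.11 -0.02] w 0.0496 q [-25.  23.  37.  92. -14.  70.   6.]
```

View pics/cr11.png

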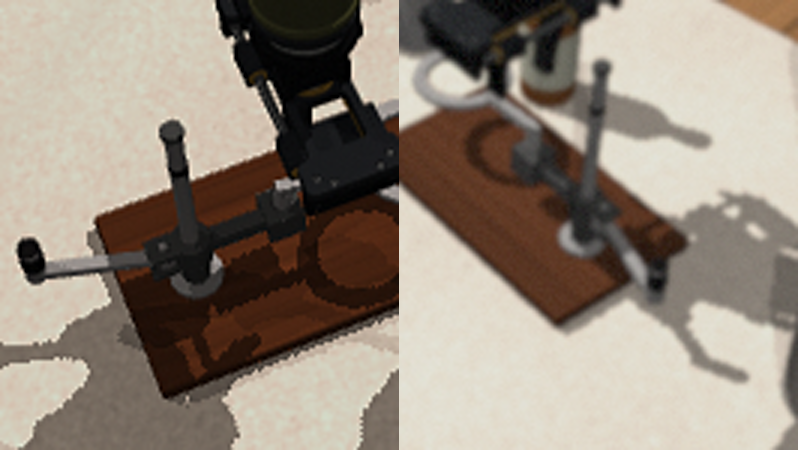

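View pics/w11.png

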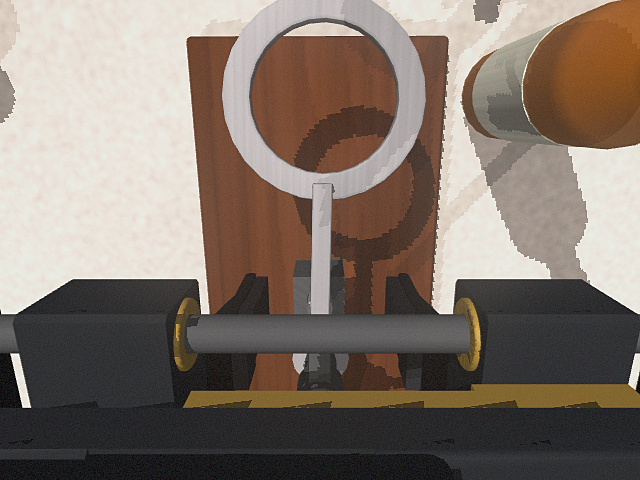

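```bash
python3 -c "
from h import *
plan([0.545,-0.35,0.29],65,5,n=10)"
```

```text
N 10 d [-0.0912 -0.28    0.1246] rv [ 0.006 -0.002  0.284] t 11.2
[5, -2.9, -0.47, -1.25, 0.001, -0.0, 0.028],[5, -2.92, -0.39, -1.25, 0.001, -0.0, 0.028],[5, -2.93, -0.31, -1.25, 0.001, -0.0, 0.028],[5, -2.94, -0.22, -1.25, 0.001, -0.0, 0.028],[5, -2.94, -0.14, -1.25, 0.001, -0.0, 0.028],
[5, -2.94, -0.06, -1.25, 0.001, -0.0, 0.028],[5, -2.94, 0.03, -1.25, 0.001, -0.0, 0.028],[5, -2.94, 0.11, -1.25, 0.001, -0.0, 0.028],[5, -2.94, 0.19, -1.25, 0.001, -0.0, 0.028],[5, -2.93, 0.27, -1.25, 0.001, -0.0, 0.028],
```

Call:
move_arm:
  steps:
    - [5,0,0,-3,0,0,0]
    - [5,0,0,-3.5,0,0,0]
    - [5,0,0,-3.5,0,0,0]
    - [5,-1.5,-0.25,-2,0,0,0.028]
    - [5,-2.9,-0.45,-0.5,0,0,0.028]

```text
time_s: 11.62
tool_pos: [0.6228, -0.1076, 0.2908]
tool_rot: [179.7, -0.2, 78.4]
force: [-0.1, -0.5, -0.0]
grip_width: 0.05
```

Call:
move_arm:
  steps:
    - [5,-2.9,-0.4,0,0,0,0.028]
    - [5,-2.9,-0.3,0,0,0,0.028]
    - [5,-2.95,-0.2,0,0,0,0.028]
    - [5,-2.95,-0.15,0,0,0,0.028]
    - [5,-2.95,-0.05,0,0,0,0.028]

```text
time_s: 12.03
tool_pos: [0.5701, -0.2513, 0.2865]
tool_rot: [-179.9, -0.0, 70.0]
force: [-0.6, -0.4, -1.1]
grip_width: 0.0502
```

Call:
move_arm:
  steps:
    - [5,-2.95,0.05,0,0,0,0.028]
    - [5,-2.95,0.1,0,0,0,0.028]
    - [5,-2.95,0.2,1,0,0,0.028]
    - [5,-2.5,0.2,2,0,0,0.028]
    - [5,-1.5,0.1,2,0,0,0]

```text
time_s: 12.45
tool_pos: [0.5253, -0.3751, 0.2368]
tool_rot: [179.9, 0.1, 63.3]
force: [-0.3, -0.5, -0.3]
grip_width: 0.0502
```

Call:
move_arm:
  steps:
    - [5,0,0,1,0,0,0]
    - [5,0,0,0,0,0,0]
    - [5,0,0,0,0,0,0]
    - [5,0,0,0,0,0,0]

```text
time_s: 12.78
tool_pos: [0.529, -0.3698, 0.2278]
tool_rot: [179.9, -0.1, 63.8]
force: [0.3, 0.1, 0.5]
grip_width: 0.05
```

```bash
python3 -c "
from h import *
st()
save('wrist','w12');st()
"
```

```text
t 12.78 [ 0.529  -0.3698  0.2278] [ 1.7994e+02 -6.0000e-02  6.3810e+01] F [0.3 0.1 0.5] M [-0.12  0.11  0.04] w 0.05 q [ -3.  23.  47.  87. -17.  77.  19.]
t 12.83 [ 0.529  -0.37    0.2282] [ 1.799e+02 -4.000e-02  6.381e+01] F [ 0.4 -1.3 -0.1] M [-0.12  0.07  0.03] w 0.0497 q [ -3.  23.  47.  87. -17.  77.  19.]
```

View pics/w12.png

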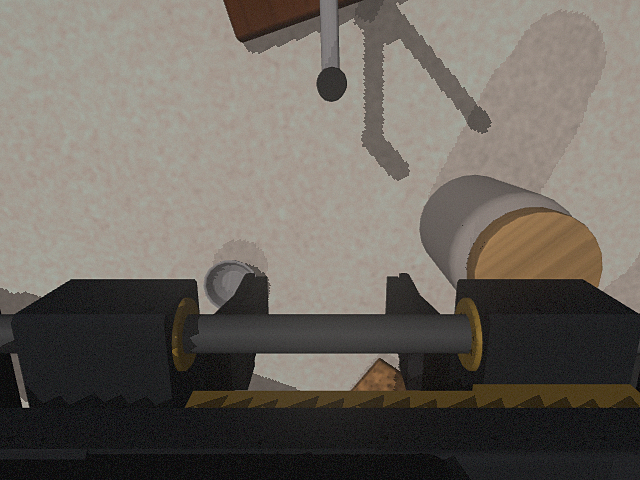

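```bash
python3 -c "
from h import *
cv2.imwrite('pics/cr12.png',np.hstack([crop('w12',300,40,60,80,6),crop('scene1',180,290,60,80,6)[:480]]))
print(onz('w12',331.5,83,.103),onz('w12',331.5,83,.09),onz('w12',331.5,83,.11))
S2=lambda x,y:('scene1',190+x/3,260+(y-300)/3)
D2=lambda x,y:('side1',345+(x-390)/3,205+(y-300)/3)
print(tri(('w12',331.5,83),S2(30,454),D2(648,548)))
print([onz('w12',329.5,y,.07).round(4) for y in(5,60)])"
```

```text
[ 0.57318841 -0.28665648  0.103     ] [ 0.57383706 -0.28574437  0.09      ] [ 0.57283914 -0.28714761  0.11      ]
(array([ 0.57209713, -0.28581213,  0.10458772]), [[-2.2, -0.7], [-0.5, 0.7], [-0.5, -0.4]])
[array([ 0.5944, -0.2412,  0.07  ]), array([ 0.5799, -0.2708,  0.07  ])]
```

View pics/cr12.png

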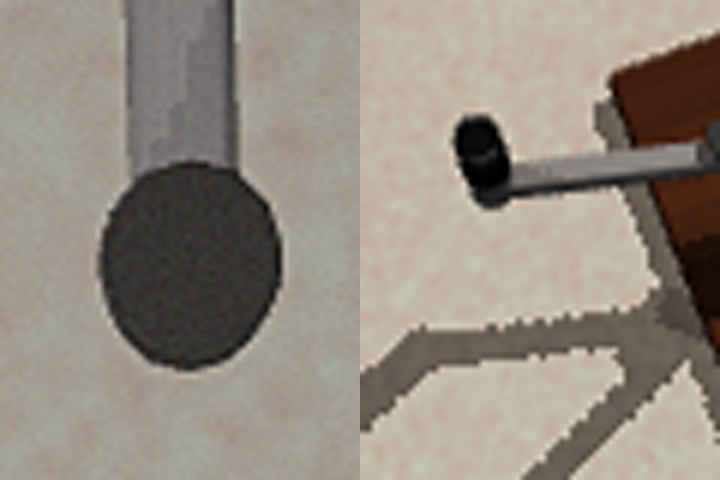

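```bash
python3 -c "
from h import *
plan([0.573,-0.2865,0.16],65.5,5,n=4)"
```

```text
N 4 d [ 0.044   0.0835 -0.0682] rv [ 0.002 -0.001 -0.03 ] t 12.83
[5, 2.36, 0.06, 1.71, 0.0, -0.0, -0.007],[5, 2.36, 0.08, 1.71, 0.0, -0.0, -0.007],[5, 2.36, 0.1, 1.71, 0.0, -0.0, -0.007],[5, 2.36, 0.12, 1.71, 0.0, -0.0, -0.007],
```

Call:
move_arm:
  steps:
    - [5,2.4,0.05,1.5,0,0,-0.007]
    - [5,2.4,0.1,1.5,0,0,-0.007]
    - [5,2.35,0.1,1.5,0,0,-0.008]
    - [5,2.3,0.1,1,0,0,-0.008]
    - [5,0,0,0,0,0,0]

```text
time_s: 13.25
tool_pos: [0.5753, -0.2794, 0.1702]
tool_rot: [-179.9, -0.3, 66.0]
force: [1.3, 1.8, -0.8]
grip_width: 0.0504
```

Call:
move_arm:
  steps:
    - [5,0,0,0,0,0,0]
    - [5,0,0,0,0,0,0]
    - [5,0,0,0,0,0,0]

```text
time_s: 13.5
tool_pos: [0.5715, -0.2892, 0.1735]
tool_rot: [179.9, 0.0, 65.3]
force: [0.6, -0.4, -0.5]
grip_width: 0.0498
```

```bash
python3 -c "
from h import *
st();plan([0.573,-0.2865,0.0985],65.5,5,n=1)
save('wrist','w13');save('scene','s13');save('side','d13')
cv2.imwrite('pics/cr13.png',np.hstack([crop('s13',170,250,100,110,4),crop('d13',390,220,100,110,4)]))
"
```

```text
t 13.5 [ 0.5715 -0.2892  0.1735] [1.7988e+02 3.0000e-02 6.5280e+01] F [ 0.6 -0.4 -0.5] M [-0.17  0.02  0.02] w 0.0498 q [-10.  24.  45.  92. -18.  71.  13.]
N 1 d [ 0.0015  0.0027 -0.075 ] rv [ 0.002  0.001 -0.004] t 13.5
[5, 0.31, 0.01, 7.5, 0.002, 0.001, -0.004],
```

View pics/cr13.png

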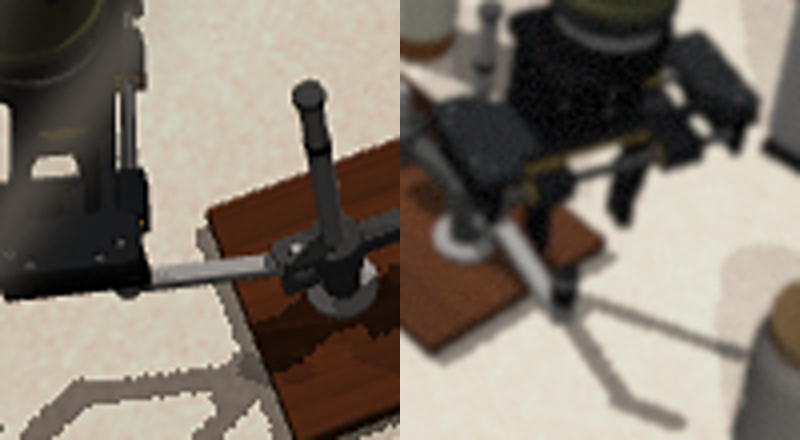

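View pics/w13.png

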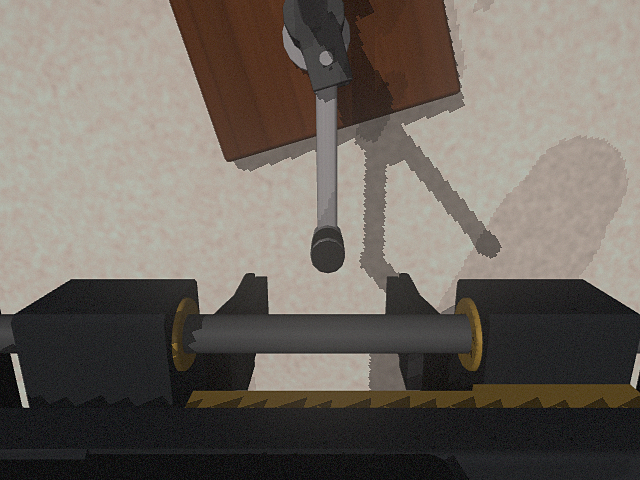

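```bash
python3 -c "
from h import *
cv2.imwrite('pics/cr14.png',np.hstack([crop('w13',295,210,65,75,8),crop('w13',280,20,80,100,6)]))
print(tri(('w12',331.7,82.5),('w13',327.5,256)), onz('w13',327.5,256,.104),onz('w13',326,58,.09))"
```

```text
(array([ 0.57335866, -0.28649597,  0.10373322]), [[-0.0, -0.0], [0.0, 0.0]]) [ 0.57337052 -0.28640345  0.104     ] [ 0.61395582 -0.19627851  0.09      ]
```

View pics/cr14.png

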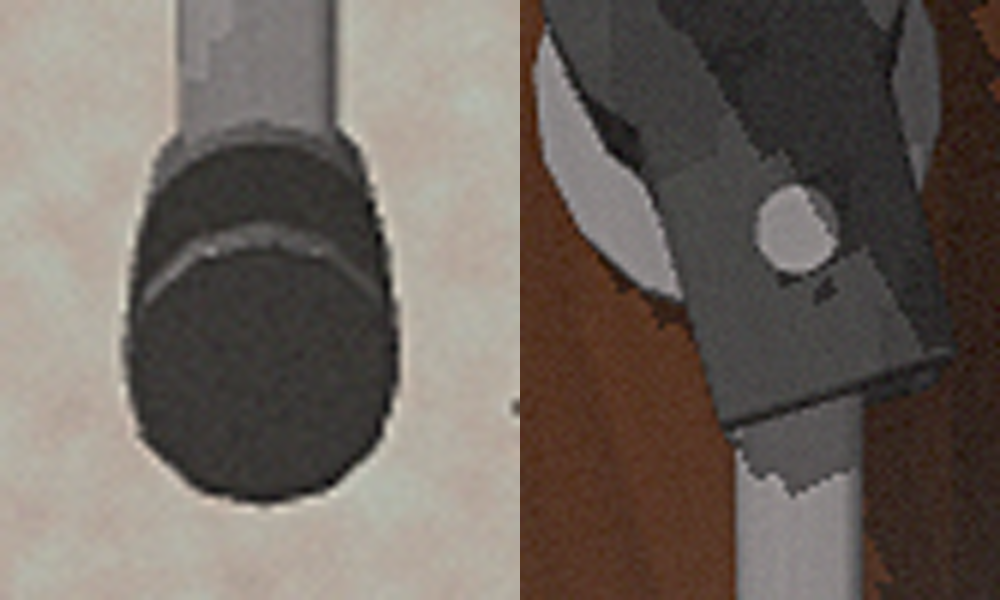

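Call:
move_arm:
  steps:
    - [5,0.3,0.05,1.5,0,0,0]
    - [5,0,0,2.5,0,0,0]
    - [5,0,0,1.5,0,0,0]
    - [5,0,0,1.0,0,0,0]
    - [5,0,0,0.6,0,0,0]

```text
time_s: 14.07
tool_pos: [0.5725, -0.2855, 0.0999]
tool_rot: [-179.9, 0.0, 65.3]
force: [-0.8, 1.3, 0.3]
grip_width: 0.0501
```

Call:
move_arm:
  steps:
    - [4.5,0,0,0,0,0,0]
    - [4,0,0,0,0,0,0]
    - [3.5,0,0,0,0,0,0]
    - [3,0,0,0,0,0,0]

```text
time_s: 14.4
tool_pos: [0.574, -0.2857, 0.1022]
tool_rot: [179.9, -0.0, 65.4]
force: [0.3, -0.6, 1.4]
grip_width: 0.0349
```

```bash
python3 -c "
from h import *
st();plan([0.5735,-0.2864,0.0985],65.5,2,n=1)
save('wrist','w15')
cv2.imwrite('pics/cr15.png',crop('w15',200,220,260,200,3))
"
```

```text
t 14.4 [ 0.574  -0.2857  0.1022] [ 1.7989e+02 -1.0000e-02  6.5360e+01] F [ 0.3 -0.6  1.4] M [-0.1   0.1  -0.02] w 0.0349 q [ -9.  28.  43.  95. -21.  65.  15.]
N 1 d [-0.0005 -0.0007 -0.0037] rv [ 0.002 -0.    -0.002] t 14.4
[2, -0.09, -0.01, 0.37, 0.002, -0.0, -0.002],
```

View pics/cr15.png

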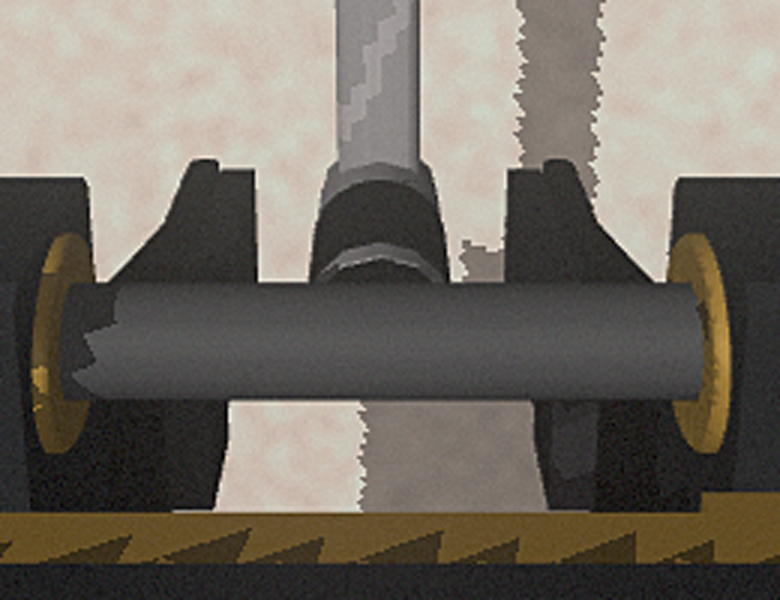

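Call:
move_arm:
  steps:
    - [2.8,-0.05,0,0.3,0,0,0]
    - [2,0,0,0,0,0,0]
    - [1,0,0,0,0,0,0]
    - [1,0,0,0,0,0,0]
    - [1,0,0,0,0,0,0]
  force: 50

```text
time_s: 14.87
tool_pos: [0.5731, -0.2856, 0.098]
tool_rot: [180.0, -0.0, 65.4]
force: [-0.2, 0.0, -0.9]
grip_width: 0.0169
```

Call:
move_arm:
  steps:
    - [1,0,0,0,0,0,0]
    - [1,0,0,0,0,0,0]
    - [1,0,0,0,0,0,0]

```text
time_s: 15.12
tool_pos: [0.5731, -0.2856, 0.098]
tool_rot: [180.0, -0.0, 65.4]
force: [-0.5, -0.0, -0.2]
grip_width: 0.017
```

```bash
python3 -c "
from h import *
st()
save('scene','s16');save('side','d16')
cv2.imwrite('pics/cr16.png',np.hstack([crop('s16',225,250,50,75,8),crop('d16',390,210,50,75,8)]))
"
```

```text
t 15.12 [ 0.5731 -0.2856  0.098 ] [180.    -0.    65.36] F [-0.5 -0.  -0.2] M [-0.09  0.04  0.01] w 0.017 q [ -9.  28.  43.  96. -21.  64.  15.]
```

View pics/cr16.png

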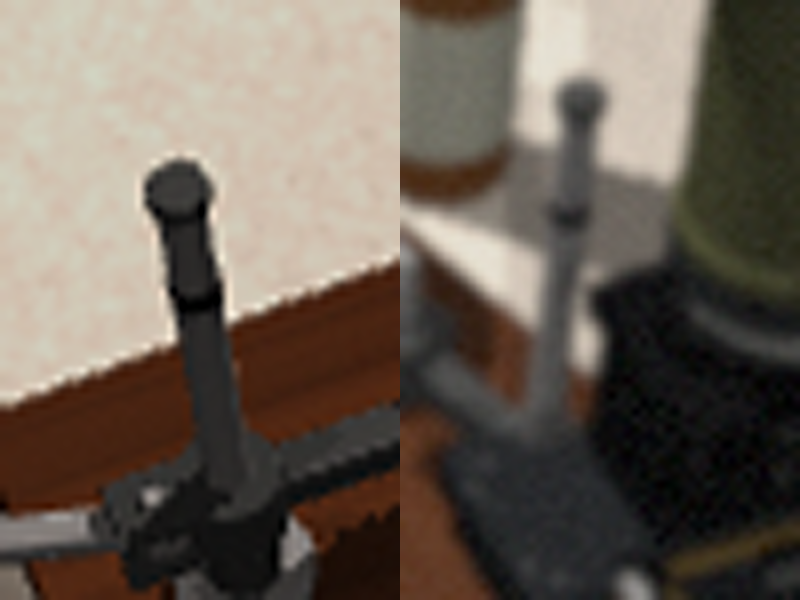

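```bash
cat > ov.py <<'E'
from h import *
def axis(): 
    return np.array([0.618,-0.173])
def ring(t,z,c=None,r=.007):
    c=axis() if c is None else c
    d=np.load(f"pics/{t}.npz");E=d["E"];C=-E[:3,:3].T@E[:3,3]
    a0=np.arctan2(C[1]-c[1],C[0]-c[0])
    return np.array([proj(t,[c[0]+r*np.cos(a0+a),c[1]+r*np.sin(a0+a),z]) for a in np.linspace(-1.57,1.57,21)])
def draw(t,x,y,w,h,s,zs,c=None,r=.007):
    i=crop(t,x,y,w,h,s);j=i.copy()
    for z,col in zs:
        p=((ring(t,z,c,r)-[x,y]+.5)*s-.5).round().astype(int);cv2.polylines(j,[p],False,col,1)
    return np.hstack([i,j])
E
python3 - <<'E'
from ov import *
G,Rd,B=(0,255,0),(0,0,255),(255,255,0)
zs=[(.239,G),(.178,G),(.186,Rd),(.08,B)]
a=draw('s16',238,262,24,60,8,zs);b=draw('d16',400,212,24,60,8,zs)
cv2.imwrite('pics/ov1.png',np.hstack([a,b]))
E
```

```text
(no output)
```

View pics/ov1.png

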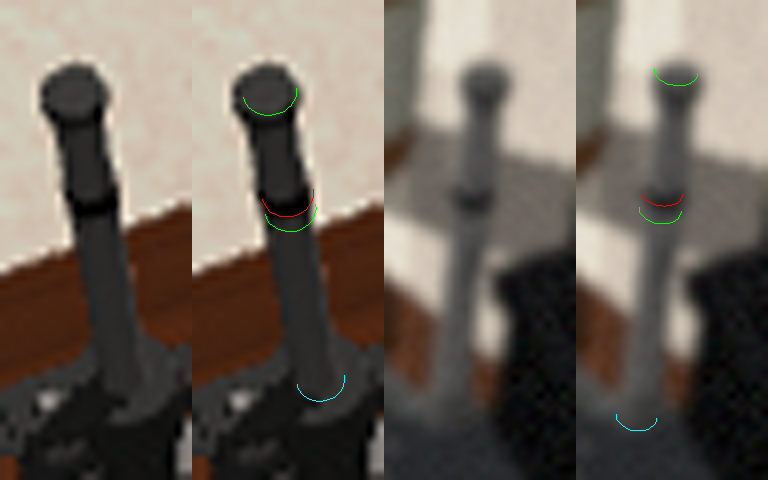

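```bash
python3 - <<'E'
from ov import *
G,Rd,B=(0,255,0),(0,0,255),(255,255,0)
zs=[(.239,G),(.178,G),(.186,Rd),(.194,B)]
a=draw('w6',320,220,50,60,7,zs);cv2.imwrite('pics/ov2.png',a)
E
```

```text
(no output)
```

View pics/ov2.png

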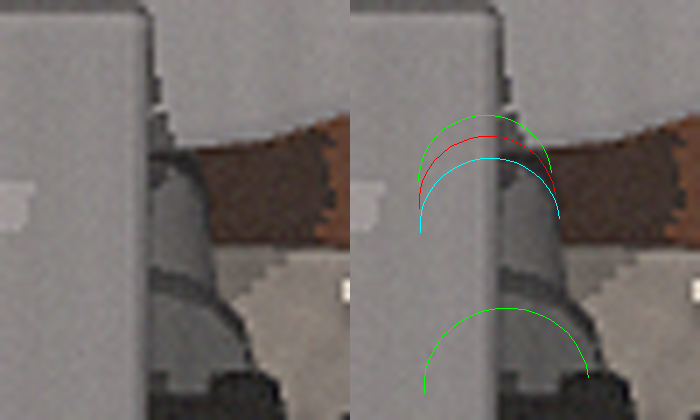

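Call:
move_arm:
  steps:
    - [1,0,0,-0.5,0,0,0]
    - [1,0,0,-1,0,0,0]
    - [1,0,0,-1.5,0,0,0]
    - [1,0,0,-1.5,0,0,0]
    - [1,0,0,-1.5,0,0,0]

```text
time_s: 15.63
tool_pos: [0.5724, -0.2852, 0.1583]
tool_rot: [-179.9, -0.0, 65.4]
force: [0.7, 0.2, -6.7]
grip_width: 0.0166
```

```bash
python3 -c "
from h import *
st()
save('scene','s17');st()
cv2.imwrite('pics/cr17.png',crop('s17',170,190,160,150,4))
"
```

```text
t 15.63 [ 0.5724 -0.2852  0.1583] [-179.89   -0.     65.35] F [ 0.7  0.2 -6.7] M [-0.2  -0.11 -0.12] w 0.0166 q [-10.  25.  44.  92. -18.  70.  13.]
t 15.68 [ 0.5739 -0.2859  0.1618] [ 1.7985e+02 -6.0000e-02  6.5370e+01] F [ 1.3  1.  -2.8] M [0.04 0.38 0.1 ] w 0.0164 q [-10.  25.  44.  92. -18.  70.  13.]
```

View pics/cr17.png

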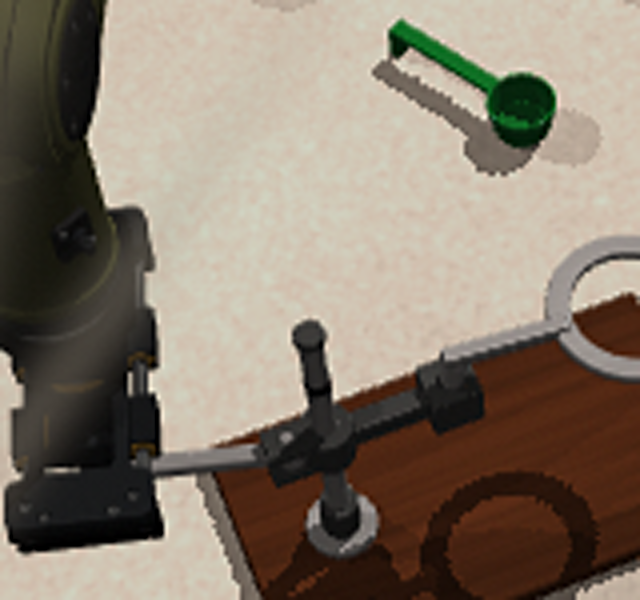

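Call:
move_arm:
  steps:
    - [1,0,0,-1.2,0,0,0]
    - [1,0,0,-1.2,0,0,0]
    - [1,0,0,-0.8,0,0,0]
    - [1,0,0,-0.5,0,0,0]
    - [1,0,0,0,0,0,0]

```text
time_s: 16.1
tool_pos: [0.5734, -0.2858, 0.1963]
tool_rot: [179.9, -0.0, 65.4]
force: [0.1, -0.3, -5.7]
grip_width: 0.0166
```

Call:
move_arm:
  steps:
    - [1,0,0,0,0,0,0]
    - [1,0,0,0,0,0,0]
    - [1,0,0,0,0,0,0]

```text
time_s: 16.35
tool_pos: [0.5731, -0.2856, 0.1945]
tool_rot: [-180.0, 0.0, 65.4]
force: [-0.3, 0.2, -5.6]
grip_width: 0.0165
```

```bash
python3 -c "
from ov import *
st()
save('scene','s18');save('side','d18');save('wrist','w18');st()
a=crop('s18',225,240,50,60,8);b=crop('d18',390,185,50,60,8)
cv2.imwrite('pics/cr18.png',np.hstack([a,b]))
"
```

```text
t 16.35 [ 0.5731 -0.2856  0.1945] [-179.98    0.     65.36] F [-0.3  0.2 -5.6] M [-0.15 -0.09  0.02] w 0.0165 q [-11.  23.  45.  90. -17.  74.  12.]
t 16.5 [ 0.573  -0.2855  0.1946] [-179.97    0.     65.36] F [ 0.3 -0.4 -7.7] M [-0.14 -0.12 -0.03] w 0.0168 q [-11.  23.  45.  90. -17.  74.  12.]
```

View pics/cr18.png

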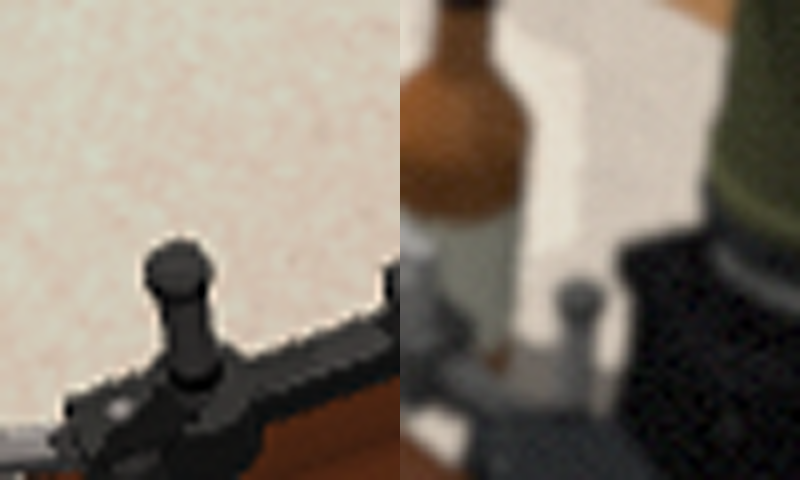

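View pics/w18.png

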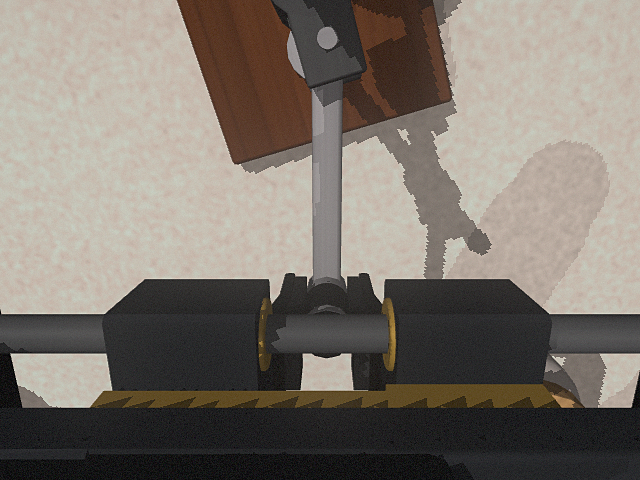

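```bash
python3 - <<'E'
from ov import *
G,Rd,B=(0,255,0),(0,0,255),(255,255,0)
zs=[(.1766,G),(.185,Rd)]
a=draw('s18',236,266,22,36,16,zs);
i=np.clip(a.astype(float)*2.2,0,255).astype(np.uint8)
cv2.imwrite('pics/ov3.png',i)
E
```

```text
(no output)
```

View pics/ov3.png

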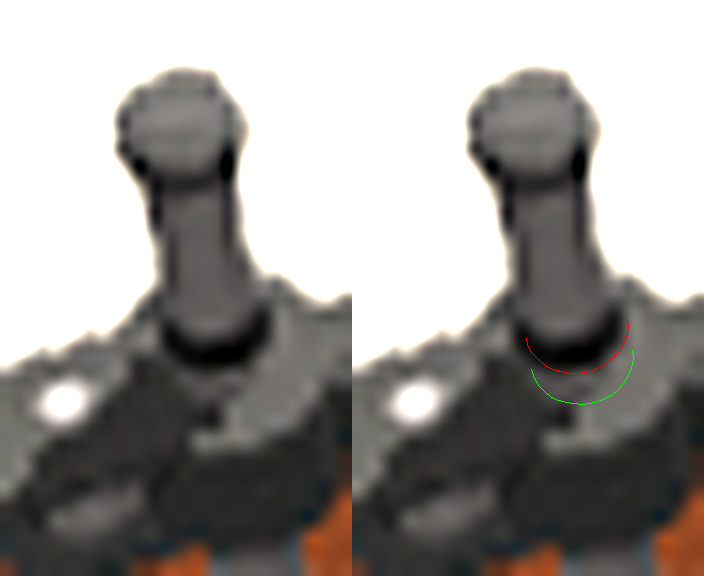

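```bash
python3 - <<'E'
from ov import *
G,Rd,B=(0,255,0),(0,0,255),(255,255,0)
a=draw('s16',236,282,22,36,16,[(.08,G),(.185,Rd)]);a=np.clip(a.astype(float)*2.2,0,255).astype(np.uint8)
b=draw('scene1',236,282,22,36,16,[(.08,G),(.185,Rd)])[:,352:];b=np.clip(b.astype(float)*2.2,0,255).astype(np.uint8)
cv2.imwrite('pics/ov4.png',cv2.resize(np.hstack([a,b]),None,fx=.75,fy=.75))
E
```

```text
(no output)
```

View pics/ov4.png

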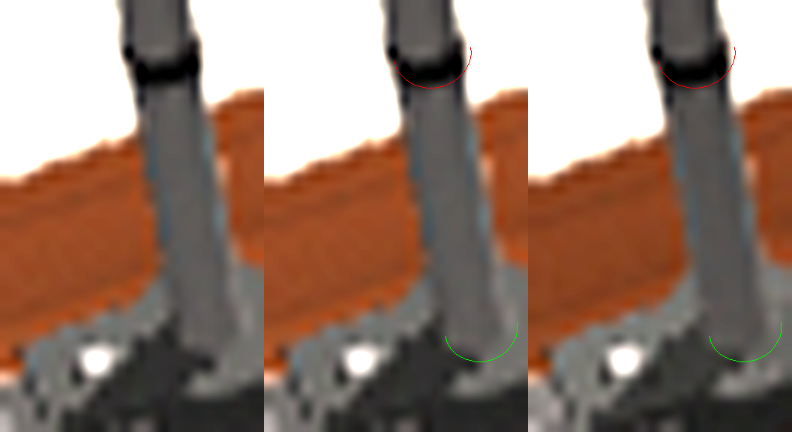

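Call:
move_arm:
  steps:
    - [1,0,0,-0.4,0,0,0]
    - [1,0,0,-0.4,0,0,0]
    - [1,0,0,0,0,0,0]
    - [1,0,0,0,0,0,0]
    - [1,0,0,0,0,0,0]

```text
time_s: 16.92
tool_pos: [0.5732, -0.2857, 0.2033]
tool_rot: [180.0, -0.0, 65.4]
force: [0.4, 0.5, -5.6]
grip_width: 0.0167
```

```bash
python3 - <<'E'
from ov import *
G,Rd,B=(0,255,0),(0,0,255),(255,255,0)
st()
save('scene','s19');save('side','d19')
ims=[cv2.imread('pics/s19.png').astype(float)]
a=crop('s19',236,266,22,36,16);c=crop('s18',236,266,22,36,16);b=crop('d19',400,210,22,36,16)
cv2.imwrite('pics/ov5.png',cv2.resize(np.clip(np.hstack([c,a,b])*2.2,0,255).astype(np.uint8),None,fx=.75,fy=.75))
st()
E
```

```text
t 16.92 [ 0.5732 -0.2857  0.2033] [ 1.7998e+02 -1.0000e-02  6.5370e+01] F [ 0.4  0.5 -5.6] M [-0.04 -0.02  0.05] w 0.0167 q [-11.  23.  45.  89. -17.  75.  12.]
t 17.02 [ 0.5732 -0.2856  0.2032] [ 1.7998e+02 -1.0000e-02  6.5370e+01] F [ 0.1  0.2 -4.6] M [-0.07 -0.01  0.01] w 0.0169 q [-11.  23.  45.  89. -17.  75.  12.]
```

View pics/ov5.png

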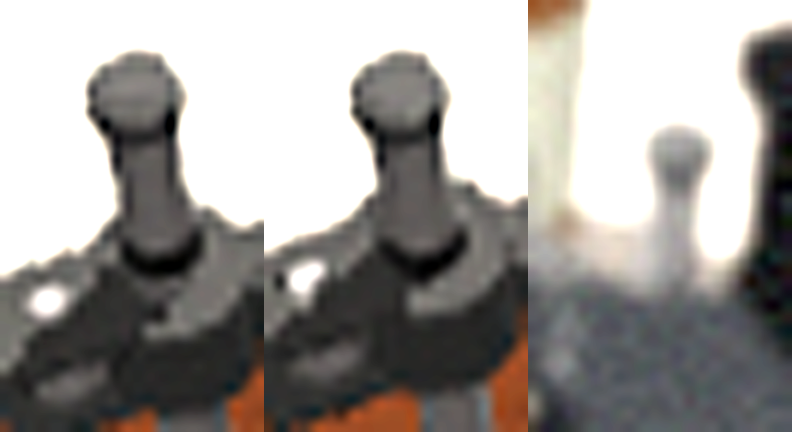

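```bash
python3 - <<'E'
from ov import *
for t in('s16','s18','s19'):
    g=cv2.cvtColor(cv2.imread(f'pics/{t}.png'),cv2.COLOR_BGR2GRAY)
    print(t);print('     ',list(range(246,255)))
    for y in range(284,293): print(y,g[y,246:255])
E
```

```text
s16
      [246, 247, 248, 249, 250, 251, 252, 253, 254]
284 [ 38  41  42  42  39  35 119 204 202]
285 [ 38  41  41  43  41  29  48 207 202]
286 [  9  32  43  45  34  12  32 210 202]
287 [ 84   2  17  11   8   0  12 212 203]
288 [122   3   0   2   0  12  36 214 204]
289 [166  34  26  28  40  36  37 206 215]
290 [208  37  38  40  44  39  36 127  85]
291 [212  74  40  41  43  40  38  61  40]
292 [214  72  42  41  42  40  38  51  44]
s18
      [246, 247, 248, 249, 250, 251, 252, 253, 254]
284 [33 39 42 43 40 41 46 47 60]
285 [35 41 42 42 42 34 19 53 47]
286 [12 32 44 46 35 16 11 56 51]
287 [10  8 18 12  8  3 22 54 53]
288 [26  9  3  1  1 16 50 54 53]
289 [23 34 28 30 42 38 50 52 53]
290 [23 27 37 37 32 48 52 52 52]
291 [22 21 24 22 51 51 52 52 53]
292 [23 21 19 18 53 51 52 54 40]
s19
      [246, 247, 248, 249, 250, 251, 252, 253, 254]
284 [37 40 42 42 41 43 47 53 50]
285 [37 42 43 44 41 35 19 55 52]
286 [13 32 44 46 35 15 10 54 53]
287 [10  7 18 12  7  0 36 55 53]
288 [21 11  6  0  7 34 52 53 54]
289 [22 20 19 18 50 52 53 53 55]
290 [23 21 50 51 53 51 53 47 30]
291 [22 21 54 56 54 47 39 21 17]
292 [18 17 30 29 23 22 20 16 17]
```

Call:
move_arm:
  steps:
    - [1,0,0,0.09,0,0,0]
    - [1,0,0,0,0,0,0]
    - [1,0,0,0,0,0,0]
    - [1,0,0,0,0,0,0]

```text
time_s: 17.35
tool_pos: [0.5731, -0.2856, 0.202]
tool_rot: [-180.0, -0.0, 65.4]
force: [1.0, 0.3, -6.9]
grip_width: 0.0173
```

```bash
python3 - <<'E'
from ov import *
st(); save('scene','s20')
for t in('s20',):
    g=cv2.cvtColor(cv2.imread(f'pics/{t}.png'),cv2.COLOR_BGR2GRAY)
    for y in range(284,293): print(y,g[y,246:255])
E
```

```text
t 17.35 [ 0.5731 -0.2856  0.202 ] [-1.800e+02 -1.000e-02  6.536e+01] F [ 1.   0.3 -6.9] M [-0.13 -0.06  0.01] w 0.0173 q [-11.  23.  45.  90. -17.  74.  12.]
284 [37 40 42 42 41 42 48 52 49]
285 [37 41 42 42 43 34 20 55 52]
286 [14 32 45 45 34 16 10 55 53]
287 [10  8 18 13  8  1 22 54 54]
288 [21  5  1  1  0 22 50 54 54]
289 [24 21 14 15 18 50 53 53 54]
290 [23 22 20 51 49 53 54 53 44]
291 [21 29 49 54 55 54 38 25 20]
292 [18 20 37 35 37 29 19 17 16]
```

Call:
move_arm:
  steps:
    - [1,0.01,-0.4,0,0,0,0.04]
    - [1,0.02,-0.6,0,0,0,0.06]
    - [1,0.03,-0.8,0,0,0,0.08]
    - [1,0.03,-0.8,0,0,0,0.08]
    - [1,0.03,-0.8,0,0,0,0.08]

```text
time_s: 17.82
tool_pos: [0.545, -0.2663, 0.2021]
tool_rot: [180.0, -0.0, 45.6]
force: [1.8, -0.0, -5.4]
grip_width: 0.0166
```

```bash
cat >> h.py <<'E'
def lev():
    st();o=env.get_obs();p=o["tool_pos"][:2]-np.array([.6142,-.1955]);print("r",np.hypot(*p).round(4),"lever",(np.radians(np.degrees(np.arctan2(p[1],p[0]))%360-171.4)).round(3),"yawlever",np.radians(o["tool_rot"][2]+8.6).round(3))
E
python3 -c "
from h import *
lev()"
```

```text
t 17.82 [ 0.545  -0.2663  0.2021] [ 1.7999e+02 -4.0000e-02  4.5640e+01] F [ 1.8 -0.  -5.4] M [ 0.06 -0.26 -0.04] w 0.0166 q [-17.  19.  50.  95. -15.  73.  -9.]
r 0.099 lever 0.947 yawlever 0.947
```

Call:
move_arm:
  steps:
    - [1,0.03,-0.8,0,0,0,0.08]
    - [1,0.03,-0.8,0,0,0,0.08]
    - [1,0.03,-0.8,0,0,0,0.08]
    - [1,0.03,-0.8,0,0,0,0.08]
    - [1,0.03,-0.8,0,0,0,0.08]

```text
time_s: 18.23
tool_pos: [0.5227, -0.2336, 0.2023]
tool_rot: [180.0, -0.1, 22.7]
force: [3.5, -0.2, -7.5]
grip_width: 0.017
```

```bash
python3 -c "
from h import *
lev()"
```

```text
t 18.23 [ 0.5227 -0.2336  0.2023] [ 1.7997e+02 -8.0000e-02  2.2720e+01] F [ 3.5 -0.2 -7.5] M [-0.04 -0.48 -0.08] w 0.017 q [-25.  15.  55. 100. -13.  72. -35.]
r 0.0991 lever 0.545 yawlever 0.547
```

Call:
move_arm:
  steps:
    - [1,0.03,-0.8,0,0,0,0.08]
    - [1,0.03,-0.8,0,0,0,0.08]
    - [1,0.03,-0.8,0,0,0,0.08]
    - [1,0.03,-0.8,0,0,0,0.08]
    - [1,0.03,-0.8,0,0,0,0.08]

```text
time_s: 18.65
tool_pos: [0.515, -0.195, 0.2023]
tool_rot: [180.0, -0.1, -0.2]
force: [4.2, -0.6, -9.4]
grip_width: 0.0168
```

```bash
python3 -c "
from h import *
lev()"
```

```text
t 18.65 [ 0.515  -0.195   0.2023] [ 1.7997e+02 -1.4000e-01 -2.0000e-01] F [ 4.2 -0.6 -9.4] M [-0.3  -0.65  0.05] w 0.0168 q [-34.  12.  59. 103. -11.  71. -63.]
r 0.0992 lever 0.145 yawlever 0.147
```

Call:
move_arm:
  steps:
    - [1,0.02,-0.6,0,0,0,0.06]
    - [1,0.01,-0.5,0,0,0,0.05]
    - [1,0.01,-0.3,0,0,0,0.03]
    - [1,0,0,0,0,0,0]
    - [1,0,0,0,0,0,0]

```text
time_s: 19.07
tool_pos: [0.5161, -0.1811, 0.2023]
tool_rot: [-180.0, -0.1, -7.9]
force: [3.9, -0.9, -10.2]
grip_width: 0.0169
```

```bash
python3 -c "
from h import *
lev()"
```

```text
t 19.07 [ 0.5161 -0.1811  0.2023] [-1.80e+02 -1.10e-01 -7.92e+00] F [  3.9  -0.9 -10.2] M [-0.23 -0.68  0.03] w 0.0169 q [-37.  11.  60. 103. -10.  71. -72.]
r 0.0991 lever 0.004 yawlever 0.012
```

Call:
move_arm:
  steps:
    - [1,0,-0.15,0,0,0,0.015]
    - [1,0,0,0,0,0,0]
    - [1,0,0,0,0,0,0]

```text
time_s: 19.32
tool_pos: [0.5162, -0.1806, 0.2023]
tool_rot: [179.9, -0.1, -8.9]
force: [4.7, -3.6, -9.4]
grip_width: 0.0168
```

```bash
python3 -c "
from h import *
lev()
save('wrist','w21');save('scene','s21')
cv2.imwrite('pics/cr21.png',np.hstack([crop('s21',170,200,133,150,3),cv2.resize(cv2.imread('pics/w21.png'),(600-200,450))]))"
```

```text
t 19.32 [ 0.5162 -0.1806  0.2023] [ 1.7992e+02 -1.1000e-01 -8.8800e+00] F [ 4.7 -3.6 -9.4] M [-0.66 -0.79  0.06] w 0.0168 q [-37.  11.  60. 103. -10.  71. -73.]
r 0.0992 lever -0.001 yawlever -0.005
```

View pics/cr21.png

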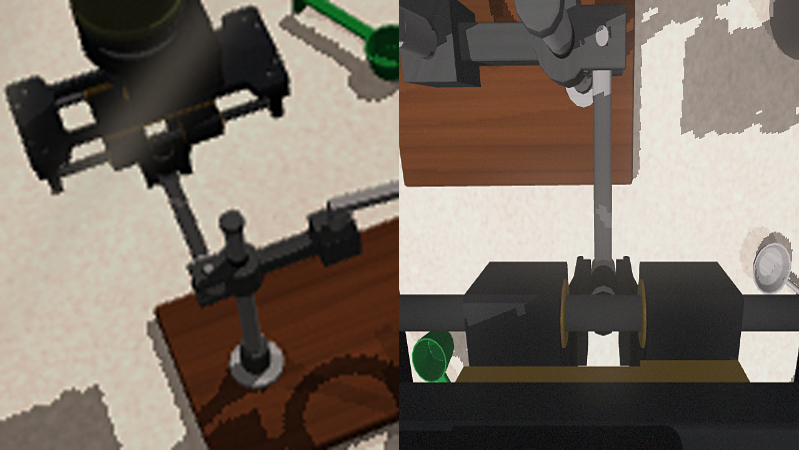

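Call:
move_arm:
  steps:
    - [1,0,-0.15,0,0,0,0]
    - [1,0,-0.1,0,0,0,0]
    - [1,0,0,0,0,0,0]
    - [1,0,0,0,0,0,0]

```text
time_s: 19.75
tool_pos: [0.5162, -0.1804, 0.2024]
tool_rot: [179.7, -0.2, -9.0]
force: [5.0, -7.7, -11.1]
grip_width: 0.0169
```

```bash
python3 - <<'E'
from h import *
lev();save('scene','s22');save('side','d22')
g=cv2.cvtColor(cv2.imread('pics/s22.png'),cv2.COLOR_BGR2GRAY)
for y in range(284,294): print(y,g[y,245:256])
a=np.hstack([crop('s22',236,266,22,36,12),crop('d22',400,190,33,36,12)]);cv2.imwrite('pics/cr22.png',np.clip(a*1.8,0,255).astype(np.uint8))
E
```

```text
t 19.75 [ 0.5162 -0.1804  0.2024] [ 1.7974e+02 -1.5000e-01 -8.9700e+00] F [  5.   -7.7 -11.1] M [-1.44 -0.79  0.17] w 0.0169 q [-37.  11.  60. 103. -10.  71. -73.]
r 0.0992 lever -0.003 yawlever -0.006
284 [35 44 40 40 41 39 40 45 51 48 46]
285 [34 39 42 40 41 40 33 17 54 50 49]
286 [22 12 34 42 43 34 13 10 52 50 48]
287 [21  8  9 17 13  8  0 35 51 51 49]
288 [22 21  3  2  2  0 19 50 51 52 51]
289 [22 21 19 20 18 48 49 51 51 52 32]
290 [22 21 20 19 49 51 50 51 61 40 17]
291 [21 21 21 46 52 50 54 36 26 19 18]
292 [22 17 19 34 32 29 24 18 15 16 19]
293 [17 17 17 19 19 16 17 16 18 15 16]
```

View pics/cr22.png

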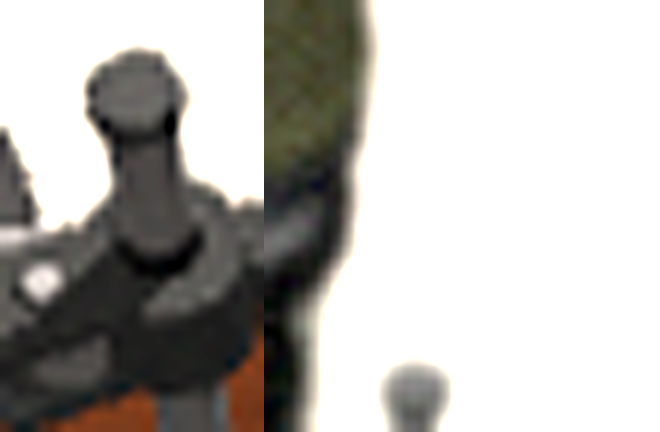

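```bash
python3 - <<'E'
from h import *
a=crop('d22',380,195,66,80,9)[:,:600];cv2.imwrite('pics/cr23.png',np.clip(a*1.5,0,255).astype(np.uint8))
E
```

```text
(no output)
```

View pics/cr23.png

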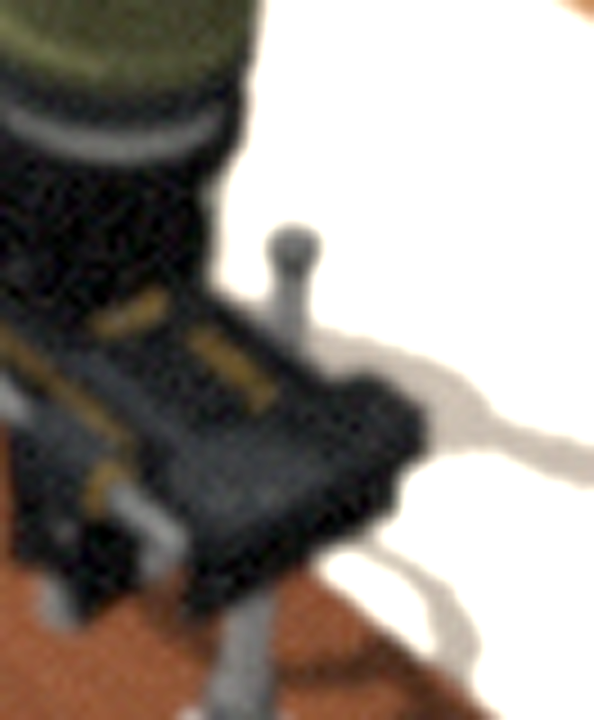

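View pics/s22.png

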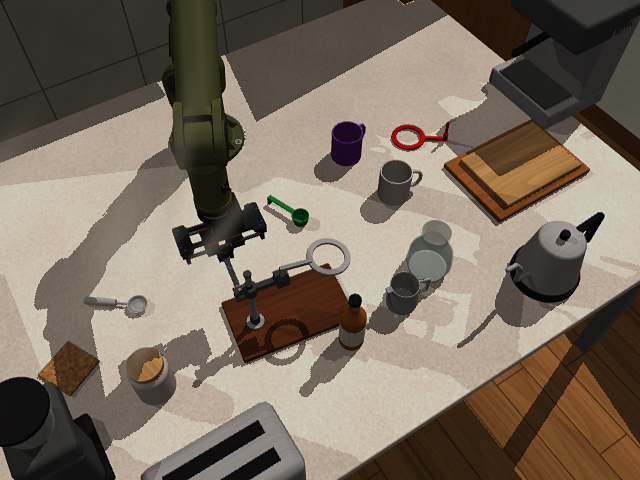

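```bash
python3 - <<'E'
from h import *
a=np.hstack([crop('s22',258,235,50,50,8),crop('s11',258,275,50,50,8)]);cv2.imwrite('pics/cr24.png',np.clip(a*1.6,0,255).astype(np.uint8))
E
```

```text
(no output)
```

View pics/cr24.png

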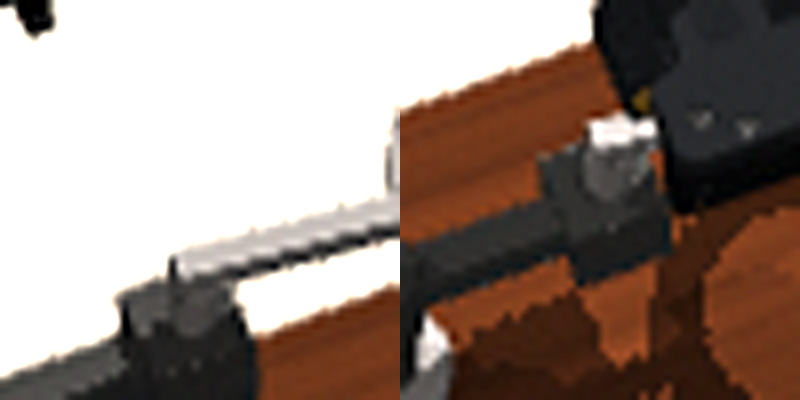

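Neck rests on the eye, the lever is at its stop with the knob gripped, and the bystanders are in place. Handing in.

```bash
python3 -c "
from h import *
lev();print(job.sign_off())"
```

```text
t 19.85 [ 0.5162 -0.1804  0.2024] [ 1.7974e+02 -1.5000e-01 -8.9700e+00] F [  4.1  -7.1 -11.6] M [-1.51 -0.84  0.02] w 0.0165 q [-37.  11.  60. 103. -10.  71. -73.]
r 0.0992 lever -0.003 yawlever -0.006
the job is handed in; nothing more can be done
None
```

The pour-over stand is set up and handed in at about 20 s of the 67 s allowed; the sign-off gave no verdict.

- **Ring:** I lifted the dripper ring off the mug and lowered its peg into the eye until I felt contact, about 5 N. The last close-up shows the neck resting on top of the eye, with no gap I could see.
- **Collar height:** I raised the collar by the lever's knob by about 104 mm. In the scene camera's pixels its top lies within about 1 mm of the lower edge of the dark band. The gripper blocked the side camera there, so the final height rests on that one view plus the measured travel. My first rough two-view estimate of the band's lower edge was about 7 mm lower. I dropped it because closer overlays in three views and the final side-by-side comparison agreed with each other.
- **Lever:** I swung it about 74° while holding the height. The measured angle is about 0.00 rad. A further 2.5 mm of commanded push moved the knob only 0.2 mm and met 7–8 N, so it is against its stop.
- **At hand-in:** the knob was still gripped (jaws at 16.5 mm) with a light closing push, and wrist forces were well under the limits.
- **Bystanders:** the last scene picture shows the mug, decanter, pitcher, jar and bottle standing where they were, judged by eye. I did not touch the purple mug or the red ring.

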